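# Load the sample carrier and hang it on the stand

## Task

Put every sample bottle on the table into the carrier pocket made for its size, one after another from the widest bottle to the narrowest, each standing fully home (the pocket of a size that is missing stays empty). Then lift the loaded carrier by its tab without tipping it over, hang it by its ring on the stand's hook, and leave it hanging still with the bottles in their pockets. Leave the phone, the reagent jar and the spatula alone.

Things in the scene. Friction and masses are not known exactly. Their poses are not given: they have to be found in the camera images.
- bottle1 (a point): centre (half-way up) of the widest and tallest of the upright round amber glass sample bottles with white screw caps: diameter 48 mm all the way up including the cap, 76 mm high, about 70 g, heavy base; z along its axis. May be absent.
- bottle2 (a point): centre (half-way up) of the second widest of the upright round amber glass sample bottles with white screw caps: diameter 44 mm all the way up including the cap, 72 mm high, about 60 g, heavy base; z along its axis. May be absent.
- bottle3 (a point): centre (half-way up) of the middle-sized of the upright round amber glass sample bottles with white screw caps: diameter 40 mm all the way up including the cap, 68 mm high, about 50 g, heavy base; z along its axis. May be absent.
- bottle4 (a point): centre (half-way up) of the second narrowest of the upright round amber glass sample bottles with white screw caps: diameter 36 mm all the way up including the cap, 64 mm high, about 40 g, heavy base; z along its axis. May be absent.
- bottle5 (a point): centre (half-way up) of the narrowest and shortest of the upright round amber glass sample bottles with white screw caps: diameter 32 mm all the way up including the cap, 60 mm high, about 30 g, heavy base; z along its axis. May be absent.
- pocket1 (a point): carrier's pocket for the 48 mm bottle: a thin-walled round steel cup, 52 mm inside, 56 mm outside, 28 mm deep, its floor 6 mm above the carrier's underside. The point is where that bottle's centre is when it stands fully home (38 mm above the floor of the cup).
- pocket2 (a point): carrier's pocket for the 44 mm bottle: a thin-walled round steel cup, 48 mm inside, 52 mm outside, 28 mm deep, its floor 6 mm above the carrier's underside. The point is where that bottle's centre is when it stands fully home (36 mm above the floor of the cup).
- pocket3 (a point): carrier's pocket for the 40 mm bottle: a thin-walled round steel cup, 44 mm inside, 48 mm outside, 28 mm deep, its floor 6 mm above the carrier's underside. The point is where that bottle's centre is when it stands fully home (34 mm above the floor of the cup).
- pocket4 (a point): carrier's pocket for the 36 mm bottle: a thin-walled round steel cup, 40 mm inside, 44 mm outside, 28 mm deep, its floor 6 mm above the carrier's underside. The point is where that bottle's centre is when it stands fully home (32 mm above the floor of the cup).
- pocket5 (a point): carrier's pocket for the 32 mm bottle: a thin-walled round steel cup, 36 mm inside, 40 mm outside, 28 mm deep, its floor 6 mm above the carrier's underside. The point is where that bottle's centre is when it stands fully home (30 mm above the floor of the cup).
- carrier: round aluminium plate 224 mm across, 6 mm thick, about 0.45 kg empty; five cups (pockets 1 to 5, widest to narrowest) on a circle of 84 mm radius at 36, 108, 180, 252, 324 degrees from its x axis; central post 10 mm thick, topped by a hanging ring and a lifting tab. Origin: centre of its underside; z up, x through the ring's opening (the ring lies in its y-z plane).
- carrier_tab (a point): point to grip on the lifting tab, an upright black block above the ring, 22 mm along the carrier's x, 14 mm along its y, from 156 to 196 mm above the carrier's underside; this point is 180 mm above the underside.
- carrier_eye (a point): point in the ring where the axis of the hook's bar lies when the carrier hangs on it, 145 mm above the carrier's underside. The ring is a six-sided loop of 7 mm wire, peaked at the top so that it centres itself on the bar; clear opening 29 mm wide, from about 4 mm above this point down to 39 mm below it.
- hook_seat (a point): point on the axis of the hook's bar, 185 mm above the table, where the ring should hang. The fixed level steel bar is 8 mm thick; x points along it from the free tip to the stand's column (16 mm thick, 145 mm away, no higher than the bar). Straight from 35 mm on the tip side to the column. Foot plate 10 mm high, 200 mm wide, 85 to 215 mm along x.
- hook_tip (a point): end of the hook's upturned tip (centre of its rounded end, 4 mm radius): 42 mm from the seat on the free side and 16 mm above the bar's axis. The ring must pass over this tip to go onto the bar.
- phone: bystander: white smartphone lying on the table, 146 x 72 x 8 mm, origin at the centre of its underside; leave alone
- jar: bystander: white plastic reagent bottle with an orange cap, 64 mm in diameter, 120 mm high, origin at the centre of its underside; leave alone
- spatula: bystander: thin steel double-ended lab spatula 180 mm long, 5 mm thick, lying on the table, origin on the table under its middle; leave alone
There are look-alikes about, which are no part of the job. Leave any green look-alike of the part that bears bottle1 alone.

How it is judged (in metres and radians):
On the way, in this order (a step that is already met when the one before it is completed fails the run):
1. the 48 mm bottle stands home in its pocket (distance between bottle1 and pocket1 below 0.01 m), for 0.2 s.
2. the 44 mm bottle stands home in its pocket (distance between bottle2 and pocket2 below 0.01 m), for 0.2 s.
3. the 40 mm bottle stands home in its pocket (distance between bottle3 and pocket3 below 0.01 m), for 0.2 s.
4. the 36 mm bottle stands home in its pocket (distance between bottle4 and pocket4 below 0.01 m), for 0.2 s.
5. the 32 mm bottle stands home in its pocket (distance between bottle5 and pocket5 below 0.01 m), for 0.2 s.
6. the carrier hangs by its ring on the hook (x of carrier_eye in the frame of hook_seat between -0.036 and 0.04 m and y of carrier_eye in the frame of hook_seat between -0.008 and 0.008 m and z of carrier_eye in the frame of hook_seat between -0.006 and 0.006 m and angle between carrier's own z axis and vertical below 0.3 rad), for 0.2 s.
At the end, for the whole second after the job is handed in: The carrier hangs at rest by its ring on the hook's bar (eye point within 8 mm sideways and 6 mm in height of the bar's axis, at most 36 mm tipwards and 40 mm columnwards of the seat, tilt under 0.3 rad), every bottle present within 10 mm of fully home in its own pocket (all of step 6 and distance between bottle1 and pocket1 below 0.01 m and distance between bottle2 and pocket2 below 0.01 m and distance between bottle3 and pocket3 below 0.01 m and distance between bottle4 and pocket4 below 0.01 m and distance between bottle5 and pocket5 below 0.01 m and linear speed of carrier below 0.05 m/s and angular speed of carrier below 0.4 rad/s); the robot touches nothing.
It fails at once if the phone is disturbed (moved more than 3 cm) (distance of phone from where it was at the start of the episode above 0.03 m).
It fails at once if the jar is disturbed (moved more than 3 cm) (distance of jar from where it was at the start of the episode above 0.03 m).
It fails at once if the spatula is disturbed (moved more than 3 cm) (distance of spatula from where it was at the start of the episode above 0.03 m).
It fails at once if the carrier is tipped by more than about 35 degrees (angle between carrier's own z axis and vertical above 0.6 rad).
Of bottle1, bottle2, bottle3, bottle4, bottle5 only 3 to 5 are there at a start; the rules pass over those that are not, and their reading is None.
At some moment in a run one of bottle1, bottle2, bottle3, bottle4, bottle5 may be knocked a few centimetres aside while the robot is not near it.
It also fails if it takes over 210 s, if anything falls off the work surface, if the arm or the gripper's body presses on something with over 40 N, if the wrist force passes 120 N, or if a joint passes its speed limit or range.

## Robot

A 6-joint arm with a two-finger parallel gripper is mounted at the origin on the work surface. World frame = base frame: x ahead of the robot, y to its left, z up, the work surface at z = 0. Lengths are in mm, angles in rad, forces in N, time in s.
With the tool pointing down it reaches from about 275 to 750 mm from the base axis. Payload 10.2 kg.
Tool frame: the origin (TCP) lies at the very end of the fingers, on their centre line; the grasp point (between the pads) lies 19 mm behind it; z points along the fingers, y is the line along which they close (so a half turn about z gives the same grasp; the last joint's range is limited). The gripper opens to 85 mm and grips with 20 to 120 N. Pads are 22 mm wide; open, the fingers measure 114 mm over their backs; the gripper's body (76 mm by 85 mm) begins 54 mm behind the grasp point. The pads swing forward as they close: fully open they stand 13 mm farther back than shut.
Start: joints at [-1.367, 0.313, 1.498, -0, 1.331, -0.223], TCP at [217.317, -477.917, 231.294] pointing down, gripper open.
Joint ranges: [-2.94, 2.94], [-0.97, 2.17], [0.19, 2.56], [-1.23, 4.37], [0.02, 3.11], [-2.88, 2.88]. Speed limits (rad/s): [2.39, 2.39, 3.01, 3.14, 3.14, 3.14].

## Interface

Orientations are given as a unit quaternion [w, x, y, z].
In Python, from rig import ctrl gives the robot as it stands.
- The arm moves only by the shell command python3 -m inch 'ROWS' [OPENING] [FORCE]. ROWS is text: rows parted by semicolons, each of 6 numbers parted by spaces: the shift along the tool's x, y, z in mm, then the turn, a rotation vector about the tool's x, y, z in units of 6 degrees (1.0 is 6 degrees). A call has exactly 10 rows; each row shifts and turns the commanded pose from where the row before left it, along the tool's axes as they then stand; what a row does not reach is not made up. A row lasts 1/12 s, in which the tool goes at most 41.7 mm and 7.16 degrees, less where a joint would pass 70% of its speed; a pose out of reach is approached as far as the arm can. A call with a gripper value outside its range is refused whole. OPENING is the opening, from 0 (shut) to 1 (fully open), set as the call begins (- or left out, the last holds). The fingers move at their own pace and stop on an object; FORCE is the grip in N (left out, the last holds). Time passes only in rows, so rows that do not move let the fingers close, or fill a call up. It gives the time, the measured TCP pose, the force, the opening and the grip force at its end, in the units of the state.
- ctrl.sense(): the state, without advancing time (a new reading comes with each control period).
- ctrl.capture(name): name is "scene" or "top" or "wrist"; returns a dict with "image" (420x560x3 uint8, red, green, blue), "intrinsics" (3x3 intrinsics, pixels), "D" ([k1, k2, p1, p2, k3] as OpenCV has them; the pictures are not rectified), "rvec" (rotation vector, rad) and "tvec" (3), from world to camera coordinates, as OpenCV has them. Camera axes: x right, y down, z forward; pixel columns grow to the right and rows downward; lengths in mm; the calibration is good to about 2 mm. A picture is of the moment at which its call begins. There is no depth.
- ctrl.finish_job(): hands the job in; it is judged then, once.
The state is a dict: "time_s": time; "joints": joint angles; "dq": joint speeds; "tau": joint torques, N m; "eef_pos": TCP position; "ee_rot": TCP orientation; "force": force on the tool from outside, world axes, zero at the start; "wrist_torque": the same for the moment, N m; "grip_width": opening from 0.0 (shut) to 1.0 (fully open); "grip_force": force on a finger pad.
Only numpy, scipy, OpenCV 4.12 (cv2) and the standard library are available. Lean on these libraries where they do the work, as an engineer would, in place of code of your own. Each camera call takes 0.05 s, during which the arm holds its last target. There are 200 camera calls.

## Working session

There is one attempt and no reset: what is moved stays moved. The work goes in short steps, Python scripts to look and compute and a shell command to move; the robot and the scene stay as the last step left them, time stands still between calls to the robot, and variables do not carry over. Pictures are saved under pics/ and viewed, at most 14 in all, crops included, and the job is handed in when it is done.

```bash
ls; mkdir -p pics
python3 - <<'E'
from rig import ctrl
import cv2
s=ctrl.sense();print(s)
for n in("scene","top"):
    c=ctrl.capture(n);cv2.imwrite(f"pics/{n}0.png",c["image"][:,:,::-1]);print(n,c["intrinsics"],c["D"],c["rvec"],c["tvec"])
E
```

```text
pics
{'time_s': 0.0, 'joints': array([-1.36739496e+00,  3.13504500e-01,  1.49847138e+00,  1.84604036e-05,
        1.33098682e+00, -2.23369355e-01]), 'dq': array([ 0.000695  ,  0.00049505,  0.0015695 , -0.0007487 , -0.00110392,
       -0.00173629]), 'tau': array([-5.41831378e-04, -4.12268364e+01, -2.59746355e+01, -2.04718708e-04,
        4.14494236e-03,  7.09094888e-05]), 'eef_pos': array([ 217.26813599, -477.64246847,  230.69427721]), 'ee_rot': array([-6.84902243e-04,  9.77319836e-01,  2.11767489e-01,  1.58032932e-05]), 'force': array([0.05988728, 0.01348609, 0.16502124]), 'wrist_torque': array([0.04540633, 0.05520525, 0.00866841]), 'grip_force': 0.0, 'grip_width': 1.0018114088599142}
scene [[456.3934102    0.         282.41797739]
 [  0.         456.3934102  215.12646768]
 [  0.           0.           1.        ]] [-0.08189128  0.          0.          0.          0.        ] [ 1.1595134   2.44285018 -0.91880272] [ 432.31789147 -262.04519996 1385.10800195]
top [[392.84982525   0.         281.09915412]
 [  0.         392.84982525 212.35554262]
 [  0.           0.           1.        ]] [-0.04015532  0.          0.          0.          0.        ] [ 2.08919459 -2.13494643  0.22918501] [-23.05491779 628.95258517 994.97163582]
```

View pics/scene0.png

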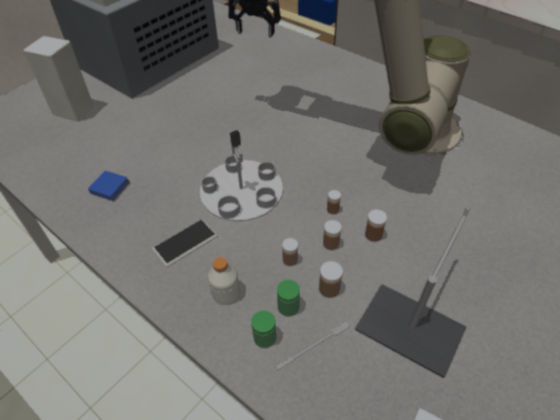

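View pics/top0.png

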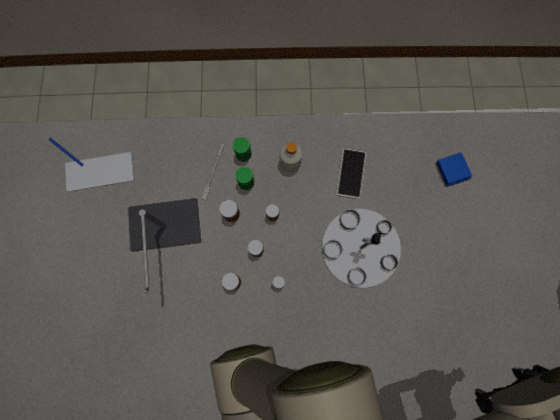

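The scene view shows five white-capped bottles around (334,200)–(330,280), two green decoys and the carrier at (240,190). In the top view the caps are at (229,210), (272,212), (255,248), (231,282) and (279,283). The carrier is at (361,248) and the hook bar runs from the column at (142,212) to the tip at (147,288).

```bash
cat > h.py <<'E'
import numpy as np,cv2
from scipy.spatial.transform import Rotation as R
from rig import ctrl
def cap(n,save=None):
    c=ctrl.capture(n)
    if save: cv2.imwrite(f"pics/{save}.png",c["image"][:,:,::-1])
    return c
def ray(c,uv):
    p=cv2.undistortPoints(np.float64(uv).reshape(-1,1,2),c["intrinsics"],c["D"]).reshape(-1,2)
    M=cv2.Rodrigues(np.float64(c["rvec"]))[0]; o=-M.T@np.ravel(c["tvec"])
    return o,np.c_[p,np.ones(len(p))]@M
def onz(c,uv,z):
    o,d=ray(c,uv); return o+d*((z-o[2])/d[:,2])[:,None]
def proj(c,P):
    return cv2.projectPoints(np.float64(P).reshape(-1,1,3),np.float64(c["rvec"]),np.float64(c["tvec"]),c["intrinsics"],c["D"])[0].reshape(-1,2)
def blobs(m,lo,hi):
    k,_,st,ce=cv2.connectedComponentsWithStats(m.astype(np.uint8))
    cs=[]
    for i in range(1,k):
        if lo<st[i,4]<hi:
            cn=max(cv2.findContours((_==i).astype(np.uint8),0,1)[0],key=len)[:,0]
            cs.append((ce[i],st[i,4],cn))
    return cs
def st():
    s=ctrl.sense(); r=s["ee_rot"]; q=R.from_quat([r[1],r[2],r[3],r[0]])
    return s,s["eef_pos"],q
def plan(target,yaw_y=None):
    """tool shift (mm, in current tool axes) and turn(6deg units) to a tool-down pose; yaw_y = world angle(deg) of tool y (mod 180)"""
    s,p,q=st(); M=q.as_matrix(); d=np.array(target)-p
    v=None; Rt=M
    if yaw_y is not None:
        cur=np.degrees(np.arctan2(M[1,1],M[0,1])); e=(yaw_y-cur+90)%180-90
        a=np.radians(cur+e); y=np.array([np.cos(a),np.sin(a),0]); z=np.array([0,0,-1.]); x=np.cross(y,z)
        Rt=np.c_[x,y,z]; v=R.from_matrix(M.T@Rt).as_rotvec()*180/np.pi/6
    print("t",round(s["time_s"],2),"p",p.round(1),"shift(cur axes)",(M.T@d).round(1),"shift(new axes)",(Rt.T@d).round(1),"turn6",None if v is None else v.round(2),"j6",s["joints"][5].round(2))
E
python3 - <<'E'
from h import *
t=cap("top");im=t["image"].astype(int);hsv=cv2.cvtColor(t["image"],cv2.COLOR_RGB2HSV)
print("cam",ray(t,[[280,210]])[0].round(), im[210,229],im[240,300])
roi=np.zeros(im.shape[:2],bool);roi[190:305,205:300]=1
for ce,a,cn in blobs((im.min(2)>135)&roi,60,600):
    e=cv2.fitEllipse(cn); W=onz(t,[ce],70)[0]; sc=np.linalg.norm(onz(t,[ce+[1,0]],70)[0]-W)
    print(ce.round(1),a,"axes mm",(np.array(e[1])*sc).round(1),"areaD",round(2*np.sqrt(a/np.pi)*sc,1),W.round(1))
# carrier disc
roi[:]=0;roi[200:296,312:410]=1
m=((im.min(2)>130)&roi).astype(np.uint8)
m=cv2.morphologyEx(m,cv2.MORPH_CLOSE,np.ones((9,9)));cn=max(cv2.findContours(m,0,1)[0],key=len)[:,0]
W=onz(t,cn,6);c,r=cv2.minEnclosingCircle(W[:,:2].astype(np.float32));print("disc",c,r, cv2.fitEllipse(W[:,:2].astype(np.float32)))
cv2.imwrite("pics/top_c.png",cv2.resize(t["image"][190:310,300:420,::-1],(600,600),interpolation=cv2.INTER_CUBIC))
for n,uv,z in(("coltop",[142,212],185),("tip",[147,288],201)): print(n,onz(t,[uv],z).round(1))
E
```

```text
cam [ 406.  -29. 1105.] [134 135 136] [99 96 93]
[227.8 207.8] 180 axes mm [38.8 41. ] areaD 40.9 [643.3 107.   70. ]
[272.  210.2] 95 axes mm [27.3 28.2] areaD 29.7 [634.  -12.2  70. ]
[255.1 246.8] 120 axes mm [31.3 32.4] areaD 32.7 [536.   34.2  70. ]
[229.8 280.6] 158 axes mm [35.1 37.4] areaD 36.9 [448.8 100.8  70. ]
[278.3 281.4] 73 axes mm [23.6 24.1] areaD 25.1 [444.3 -25.4  70. ]
disc (536.6324462890625, -260.1685791015625) 110.22943115234375 ((536.595703125, -259.4843444824219), (212.01255798339844, 213.6554412841797), 131.77589416503906)
coltop [[611.  298.6 185. ]]
tip [[430.4 272.7 201. ]]
```

View pics/top_c.png

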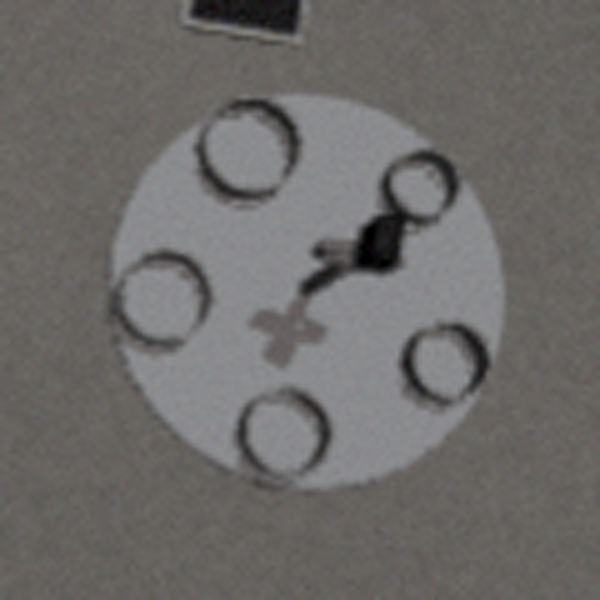

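The crop shows the cups at crop pixels p1 (250,150), p2 (163,300), p3 (285,435), p4 (445,363) and p5 (420,187), and the tab at (380,243). All five bottles are present.

Run:
```python
from h import *
t=cap("top");w=cap("wrist")
px=np.array([[250,150],[163,300],[285,435],[445,363],[420,187]])/5+[300,190]-.4
P=onz(t,px,33)[:,:2]
a=np.radians([36,108,180,252,324]);L=84*np.c_[np.cos(a),np.sin(a)]
c=P.mean(0); z=((P-c)@[1,1j])*np.conj(L@[1,1j]); th=np.angle(z.sum())
F=c+L@np.array([[np.cos(th),np.sin(th)],[-np.sin(th),np.cos(th)]])
print("cups",P.round(1),"c",c,"yaw",np.degrees(th),"res",(P-F).round(1))
print("tab",onz(t,[[380/5+299.6,243/5+189.6]],190))
s,p,q=st();M=q.as_matrix();o,d=ray(w,[[280,210]])
print("cam in tool",(M.T@(o-p)).round(1),"axis in tool",(d@M).round(2))
plan([520,-262,330],90+np.degrees(th))
```

```text
cups [[ 610.8 -227.1]
 [ 528.3 -174.5]
 [ 453.6 -237.1]
 [ 490.2 -327.1]
 [ 587.9 -320.7]] c [ 534.14536848 -257.31181795] yaw -14.084444361846204 res [[-1.2 -1.2]
 [-0.2 -1. ]
 [ 0.9 -0.3]
 [ 0.7  1.4]
 [-0.2  1.1]]
tab [[ 534.86565351 -256.97527973  190.        ]]
cam in tool [ 7.42e+01  1.00e-01 -1.43e+02] axis in tool [[-0.3   0.01  0.95]]
t 0.25 p [ 217.3 -477.8  231. ] shift(cur axes) [364.9 -71.2 -98.9] shift(new axes) [ 241.1 -283.   -99. ] turn6 [-0.01  0.    6.42] j6 -0.22
```

```bash
python3 -m inch '36.5 -7.1 -9.9 0 0 0;36.5 -7.1 -9.9 0 0 0;36.5 -7.1 -9.9 0 0 0;36.5 -7.1 -9.9 0 0 0;36.5 -7.1 -9.9 0 0 0;36.5 -7.1 -9.9 0 0 0;36.5 -7.1 -9.9 0 0 0;36.5 -7.1 -9.9 0 0 0;36.5 -7.1 -9.9 0 0 0;36.5 -7.1 -9.9 0 0 0'
python3 -m inch '0 0 0 0 0 1.07;0 0 0 0 0 1.07;0 0 0 0 0 1.07;0 0 0 0 0 1.07;0 0 0 0 0 1.07;0 0 0 0 0 1.07;0 0 0 0 0 0;0 0 0 0 0 0;0 0 0 0 0 0;0 0 0 0 0 0'
python3 - <<'E'
from h import *
w=cap("wrist","w1");s,p,q=st();print(p,q.as_matrix().round(2),s["joints"].round(2))
E
```

```text
time_s: 1.08
eef_pos: [521.4, -260.7, 330.8]
ee_rot: [0.0, 0.977, 0.212, -0.0]
force: [-0.4, -2.0, 0.4]
grip_width: 0.997
grip_force: 0.0
time_s: 1.92
eef_pos: [520.2, -262.2, 330.3]
ee_rot: [-0.0, 0.993, -0.121, -0.0]
force: [-0.7, 0.3, 1.1]
grip_width: 0.999
grip_force: 0.0
[ 520.17350262 -262.18222123  330.27263121] [[ 0.97 -0.24 -0.  ]
 [-0.24 -0.97  0.  ]
 [-0.   -0.   -1.  ]] [-0.67  0.4   1.12 -0.    1.62  1.15]
```

View pics/w1.png

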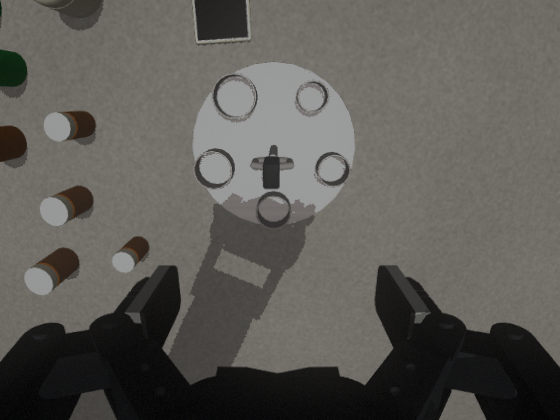

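The wrist view shows the carrier disc with cups p1 (236,97), p5 (312,97), p2 (215,168), p4 (332,169) and p3 (274,209), and the tab at about (271,170).

```bash
cat >> h.py <<'E'
A5=np.radians([36,108,180,252,324])
L5=84*np.c_[np.cos(A5),np.sin(A5)]
def fitcar(P,idx=range(5)):
    L=L5[list(idx)]; Pc=P.mean(0);Lc=L.mean(0)
    th=np.angle((((P-Pc)@[1,1j])*np.conj((L-Lc)@[1,1j])).sum()); Q=np.array([[np.cos(th),np.sin(th)],[-np.sin(th),np.cos(th)]])
    c=Pc-Lc@Q; return c,th,c+L5@Q,P-(c+L@Q)
E
python3 - <<'E'
from h import *
w=cap("wrist");g=cv2.cvtColor(w["image"],cv2.COLOR_RGB2GRAY)
px=np.float64([[236,97],[215,168],[274,209],[332,169],[312,97]]);ro=np.array([28,26,24,22,20])
o=ray(w,[[1,1]])[0];W0=onz(w,px,34);out=[]
for p,r,W in zip(px,ro,W0):
    rp=r/np.linalg.norm(onz(w,[p+[1,0]],34)[0]-W); k=6
    x,y=int(p[0])-32,int(p[1])-32
    big=cv2.GaussianBlur(cv2.resize(g[y:y+64,x:x+64],None,fx=k,fy=k,interpolation=cv2.INTER_CUBIC),(0,0),3)
    h=cv2.HoughCircles(big,cv2.HOUGH_GRADIENT_ALT,1,40,param1=60,param2=.5,minRadius=int(k*rp*.8),maxRadius=int(k*rp*1.1))
    if h is None: print("none",p,rp);out.append(p);continue
    h=h.reshape(-1,h.shape[-1])[0]; q=np.array([x,y])+(h[:2]+.5)/k-.5; print(p,q.round(1),"r",h[2]/k,"exp outer",rp.round(1)); out.append(q)
P=onz(w,out,34)[:,:2];c,th,F,res=fitcar(P);print("car",c,np.degrees(th),res.round(1))
m=(g>118).astype(np.uint8);m[240:]=0;m[:,:180]=0;m[:,370:]=0;m[:58]=0
cn=max(cv2.findContours(m,0,1)[0],key=len)[:,0];cn=cn[cn[:,1]<165]
W=onz(w,cn,6)[:,:2]
A=np.c_[2*W,np.ones(len(W))];s=np.linalg.lstsq(A,(W**2).sum(1),rcond=None)[0];print("disc",s[:2],np.sqrt(s[2]+s[:2]@s[:2]))
# bottle caps
m=(g>150).astype(np.uint8);m[:,190:]=0
for ce,a,cn in blobs(m,100,1500): print("cap",ce.round(1),a,onz(w,[ce],70)[0].round(1))
plan([643,107,180],90)
E
```

```text
[236.  97.] [233.8  95.9] r 22.229761 exp outer 22.5
[215. 168.] [214.2 169.1] r 19.986908 exp outer 19.7
none [274. 209.] 17.705913139105288
none [332. 169.] 16.690229143814392
[312.  97.] [310.6  97.2] r 15.972951 exp outer 16.1
car [ 539.62879196 -261.1638773 ] -13.738229401800096 [[-1.4 -0.9]
 [ 0.  -2.7]
 [ 3.2 -1.7]
 [ 0.8  2.4]
 [-2.6  2.8]]
disc [ 551.03445093 -266.35239187] 101.73370257082732
cap [ 56.8 126.8] 520 [636.  -16.5  70. ]
cap [ 53.5 211.5] 551 [537.6  33.   70. ]
cap [122.8 261.9] 302 [448.9 -31.9  70. ]
cap [ 39.8 280.1] 248 [449.9  98.7  70. ]
t 2.02 p [ 520.2 -262.2  330.3] shift(cur axes) [  29.9 -387.9  150.3] shift(new axes) [ 122.8 -369.2  150.3] turn6 [-0.    0.   -2.33] j6 1.15
```

Run:
```python
from h import *
from scipy.optimize import least_squares
for n,b,thr in(("wrist",(185,55,365,235),(115,125,135)),("top",(318,205,405,293),(115,122,130))):
    w=cap(n);g=cv2.cvtColor(w["image"],cv2.COLOR_RGB2GRAY);x0,y0,x1,y1=b
    print(n,[int(v) for v in g[(y0+y1)//2-10,x0-8:x0+20]])
    for t in thr:
        m=np.zeros_like(g);m[y0:y1,x0:x1]=g[y0:y1,x0:x1]>t
        m=cv2.morphologyEx(m,cv2.MORPH_OPEN,np.ones((3,3)))
        h=cv2.convexHull(np.argwhere(m)[:,::-1].astype(np.int32))[:,0]
        W=onz(w,h,6)[:,:2]
        f=least_squares(lambda v:np.hypot(*(W-v[:2]).T)-v[2],[536,-259,112],loss="soft_l1",f_scale=1.)
        print(n,t,len(h),f.x.round(1),np.abs(f.fun).mean().round(2))
```

```text
wrist [111, 111, 111, 110, 111, 113, 115, 115, 112, 112, 114, 114, 114, 114, 114, 114, 137, 156, 154, 155, 156, 154, 155, 153, 155, 156, 155, 154]
wrist 115 16 [ 530.6 -271.8  135.7] 13.12
wrist 125 41 [ 538.2 -260.9  111.7] 0.3
wrist 135 42 [ 538.2 -261.   111.2] 0.21
top [108, 105, 107, 103, 104, 104, 105, 104, 101, 97, 100, 100, 120, 145, 145, 145, 144, 143, 142, 142, 145, 134, 124, 128, 137, 140, 143, 142]
top 115 15 [ 539.  -297.8  144.6] 5.84
top 122 15 [ 540.  -267.9  116.1] 13.09
top 130 18 [ 551.3 -253.8   97.1] 10.91
```

```bash
python3 -m inch '3 -38.8 13 0 0 0;3 -38.8 13 0 0 0;3 -38.8 13 0 0 0;3 -38.8 13 0 0 0;3 -38.8 13 0 0 0;3 -38.8 13 0 0 0;3 -38.8 13 0 0 0;3 -38.8 13 0 0 0;3 -38.8 13 0 0 0;3 -38.8 13 0 0 0' >/dev/null
python3 -m inch '0 0 0 0 0 -1.16;0 0 0 0 0 -1.17;0 0 0 0 0 0;0 0 0 0 0 0;0 0 0 0 0 0;0 0 0 0 0 0;0 0 0 0 0 0;0 0 0 0 0 0;0 0 0 0 0 0;0 0 0 0 0 0'
python3 - <<'E'
from h import *
w=cap("wrist","w2");s,p,q=st();print(p,s["joints"].round(2))
g=cv2.cvtColor(w["image"],cv2.COLOR_RGB2GRAY);print("exp",proj(w,[642,106,76]))
for t in(150,165):
  for ce,a,cn in blobs(g>t,800,9000): 
    W=onz(w,cn,76)[:,:2];e=cv2.fitEllipse(W.astype(np.float32));print(t,ce.round(1),a,e)
plan([642,106,40],90)
E
```

```text
time_s: 3.78
eef_pos: [643.6, 106.8, 200.3]
ee_rot: [-0.0, 1.0, -0.001, 0.0]
force: [0.1, -0.2, 1.3]
grip_width: 0.999
grip_force: 0.0
[643.57462845 106.86325898 200.33034508] [-0.01  0.62  1.11  0.    1.41  1.56]
exp [[278.22622327 200.89178497]]
150 [280.  196.2] 2184 ((645.5509033203125, 104.61471557617188), (39.7691650390625, 47.4727897644043), 162.24371337890625)
150 [414.6 202.5] 1202 ((640.211181640625, -7.543332576751709), (32.78208923339844, 33.094146728515625), 96.81890106201172)
150 [538.3 237.5] 2286 ((592.36181640625, -128.27188110351562), (55.735931396484375, 97.96958923339844), 93.36487579345703)
150 [354.  305.1] 1138 ((542.611328125, 36.728981018066406), (36.7690544128418, 36.902191162109375), 140.8156280517578)
150 [527.  310.6] 1188 ((538.24658203125, -136.36581420898438), (53.05280303955078, 64.90231323242188), 147.0663299560547)
165 [279.9 196.1] 2149 ((645.6282958984375, 104.63819885253906), (39.273597717285156, 47.29111099243164), 162.3833770751953)
165 [414.5 202.4] 1153 ((640.3314208984375, -7.436244010925293), (32.03379821777344, 32.39406204223633), 96.98036193847656)
165 [538.2 237.7] 2205 ((591.3447265625, -128.3614501953125), (55.2402229309082, 99.94123840332031), 91.82463836669922)
165 [354.1 305. ] 1103 ((542.7176513671875, 36.63224411010742), (35.78488540649414, 36.70589828491211), 98.70188903808594)
165 [526.7 310.8] 1119 ((539.2132568359375, -135.86253356933594), (52.59482955932617, 63.16259002685547), 151.59268188476562)
t 3.83 p [643.6 106.9 200.3] shift(cur axes) [ -1.6   0.9 160.3] shift(new axes) [ -1.6   0.9 160.3] turn6 [-0.   -0.   -0.02] j6 1.56
```

View pics/w2.png

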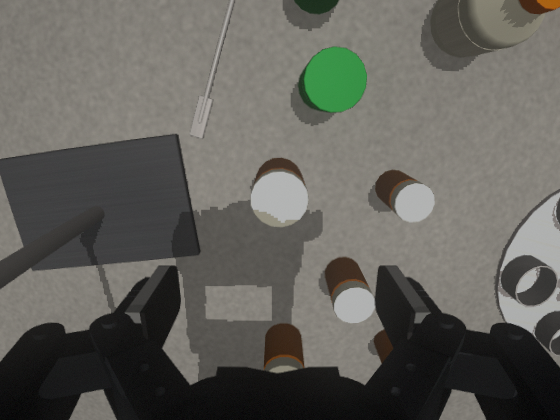

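The cap of bottle1 is centred at about (279,198), directly under the tool, and the green decoy stands clear at (336,80). I'll grasp it now.

```bash
python3 -m inch '0 1.3 32 0 0 0;0 0 32 0 0 0;0 0 32 0 0 0;0 0 32 0 0 0;0 0 22 0 0 0;0 0 10 0 0 0;0 0 0 0 0 0;0 0 0 0 0 0;0 0 0 0 0 0;0 0 0 0 0 0'
python3 -m inch '0 0 0 0 0 0;0 0 0 0 0 0;0 0 0 0 0 0;0 0 0 0 0 0;0 0 0 0 0 0;0 0 0 0 0 0;0 0 0 0 0 0;0 0 0 0 0 0;0 0 0 0 0 0;0 0 0 0 0 0' 0 35
python3 -m inch '0 0 -5 0 0 0;0 0 -15 0 0 0;0 0 -30 0 0 0;0 0 -30 0 0 0;0 0 -30 0 0 0;0 0 -20 0 0 0;0 0 0 0 0 0;0 0 0 0 0 0;0 0 0 0 0 0;0 0 0 0 0 0'
python3 - <<'E'
from h import *
plan([615.3,-228.9,170],94.1-13.9+14)
for a in (22.1,22.1+90,-67.9): plan([615.3,-228.9,170],a)
E
```

```text
time_s: 4.67
eef_pos: [644.5, 105.6, 42.2]
ee_rot: [0.0, 1.0, -0.001, 0.002]
force: [0.2, -0.3, 0.5]
grip_width: 0.999
grip_force: 0.0
time_s: 5.5
eef_pos: [643.9, 105.5, 40.9]
ee_rot: [0.0, 1.0, -0.001, 0.0]
force: [0.1, -0.4, 6.1]
grip_width: 0.554
grip_force: 36.3
time_s: 6.33
eef_pos: [642.9, 105.6, 168.4]
ee_rot: [-0.0, 1.0, -0.001, -0.002]
force: [-0.2, 0.5, -0.9]
grip_width: 0.554
grip_force: 36.2
t 6.33 p [642.9 105.6 168.4] shift(cur axes) [-27.1 334.5  -1.5] shift(new axes) [-52.  331.6  -1.6] turn6 [-0.    0.03 -0.71] j6 1.56
t 6.33 p [642.9 105.6 168.4] shift(cur axes) [-27.1 334.5  -1.5] shift(new axes) [299.5 151.4  -1.6] turn6 [ 0.02  0.03 11.3 ] j6 1.56
t 6.33 p [642.9 105.6 168.4] shift(cur axes) [-27.1 334.5  -1.5] shift(new axes) [-151.4  299.5   -1.6] turn6 [-0.01  0.03 -3.7 ] j6 1.56
t 6.33 p [642.9 105.6 168.4] shift(cur axes) [-27.1 334.5  -1.5] shift(new axes) [-151.4  299.5   -1.6] turn6 [-0.01  0.03 -3.7 ] j6 1.56
```

```bash
python3 -m inch '-1.6 15 0 0 0 0;-3 30 0 0 0 0;-3 40 0 0 0 0;-3 40 0 0 0 0;-3 40 0 0 0 0;-3 40 0 0 0 0;-3 40 0 0 0 0;-3 40 0 0 0 0;-2.5 30 0 0 0 0;-2 19.5 0 0 0 0' >/dev/null
python3 -m inch '0 0 0 0 0 -0.9;0 0 0 0 0 -1;0 0 0 0 0 -1;0 0 0 0 0 -0.8;0 0 20 0 0 0;0 0 20 0 0 0;0 0 10 0 0 0;0 0 0 0 0 0;0 0 0 0 0 0;0 0 0 0 0 0'
python3 - <<'E'
from h import *
w=cap("wrist","w3");t=cap("top");cv2.imwrite("pics/t3.png",cv2.resize(t["image"][190:310,300:420,::-1],(600,600),interpolation=cv2.INTER_CUBIC))
plan([615.3,-228.9,90],22.1+90)
E
```

```text
time_s: 8.0
eef_pos: [616.3, -229.4, 121.4]
ee_rot: [0.001, 0.981, 0.192, 0.001]
force: [0.4, 0.1, -1.2]
grip_width: 0.554
grip_force: 36.3
t 8.1 p [ 616.4 -229.2  121.5] shift(cur axes) [-0.9 -0.7 31.5] shift(new axes) [-0.9 -0.7 31.5] turn6 [ 0.01 -0.01  0.  ] j6 0.65
```

View pics/w3.png

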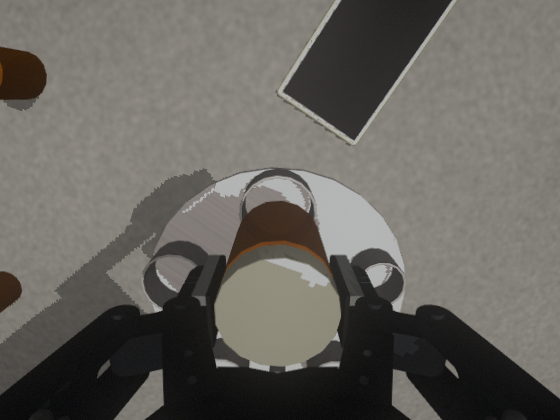

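The held cap is centred at (280,310), and cup 1 is seen behind it with its far rim at about (279,169) and its sides at about 241 and 317. I'll check this against projections.

Run:
```python
from h import *
w=cap("wrist");s,p,q=st();M=q.as_matrix();x=M[:,0];y=M[:,1]
for n,v in(("cupfar",[*(p+28*x)[:2],34]),("cupL",[*(p-28*y)[:2],34]),("cupR",[*(p+28*y)[:2],34]),("discfar",[*(p+28*x)[:2],6]),("capc",[*p[:2],p[2]+36]),("capfar",[*(p+24*x)[:2],p[2]+36]),("capnear",[*(p-24*x)[:2],p[2]+36])): print(n,proj(w,v).round(1))
g=cv2.cvtColor(w["image"],cv2.COLOR_RGB2GRAY);print(g[160:200,279].tolist());print(g[195,232:250].tolist(),g[195,305:325].tolist())
cv2.imwrite("pics/w3c.png",cv2.resize(w["image"][155:245,200:360,::-1],(800,450),interpolation=cv2.INTER_CUBIC))
```

```text
cupfar [[276.8 174.4]]
cupL [[237.6 213. ]]
cupR [[316. 213.]]
discfar [[276.8 167.2]]
capc [[276.9 315.2]]
capfar [[276.9 256. ]]
capnear [[276.9 366.7]]
[134, 134, 134, 134, 134, 134, 135, 127, 74, 67, 67, 67, 66, 67, 69, 91, 148, 167, 155, 180, 180, 179, 180, 179, 180, 179, 179, 179, 180, 180, 179, 171, 139, 130, 130, 131, 130, 130, 132, 132]
[168, 168, 170, 180, 179, 179, 173, 134, 133, 134, 129, 119, 140, 149, 133, 118, 131, 130] [129, 131, 129, 140, 163, 158, 153, 117, 170, 180, 179, 179, 181, 181, 180, 181, 180, 180, 179, 180]
```

View pics/w3c.png

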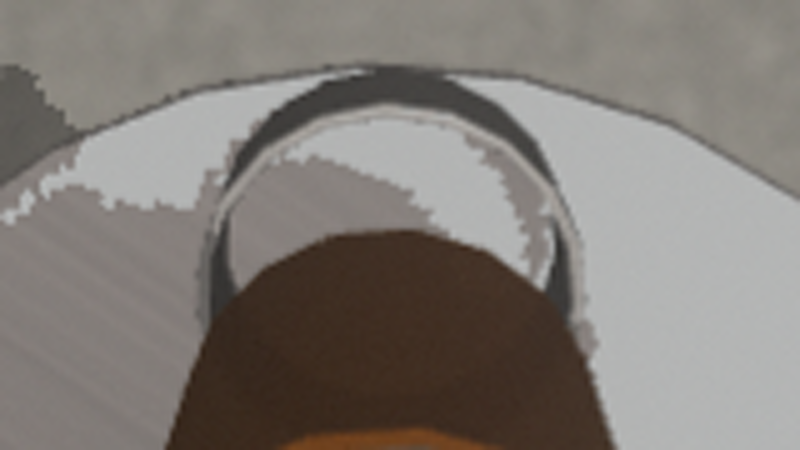

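Cup 1's rim is at about (278,176), within roughly 1 mm of the projection, so it is aligned. I'll insert bottle1.

```bash
python3 -m inch '0 0 15 0 0 0;0 0 15 0 0 0;0 0 10 0 0 0;0 0 6 0 0 0;0 0 4 0 0 0;0 0 3 0 0 0;0 0 3 0 0 0;0 0 3 0 0 0;0 0 0 0 0 0;0 0 0 0 0 0'
python3 - <<'E'
from h import *
s,p,q=st();print(p,s["force"],s["wrist_torque"])
E
```

```text
time_s: 8.98
eef_pos: [616.0, -228.9, 61.5]
ee_rot: [0.0, 0.981, 0.192, 0.0]
force: [-0.3, 0.3, -0.6]
grip_width: 0.548
grip_force: 36.3
[ 616.03349423 -228.91552477   61.45896296] [-0.34056183  0.3130481  -0.56910286] [-0.05505361 -0.03849269  0.06501299]
```

```bash
python3 -m inch '0 0 3 0 0 0;0 0 3 0 0 0;0 0 3 0 0 0;0 0 2 0 0 0;0 0 1.5 0 0 0;0 0 1 0 0 0;0 0 0.5 0 0 0;0 0 0 0 0 0;0 0 0 0 0 0;0 0 0 0 0 0'
python3 -m inch '0 0 0 0 0 0;0 0 0 0 0 0;0 0 0 0 0 0;0 0 0 0 0 0;0 0 0 0 0 0;0 0 0 0 0 0;0 0 0 0 0 0;0 0 0 0 0 0;0 0 0 0 0 0;0 0 0 0 0 0' 0.9
```

```text
time_s: 9.82
eef_pos: [616.0, -228.9, 47.4]
ee_rot: [0.0, 0.981, 0.192, 0.0]
force: [0.3, 0.2, -0.3]
grip_width: 0.551
grip_force: 36.3
time_s: 10.65
eef_pos: [616.0, -228.8, 47.3]
ee_rot: [-0.0, 0.981, 0.192, 0.0]
force: [-0.4, -0.3, -0.3]
grip_width: 0.902
grip_force: 0.0
```

```bash
python3 -m inch '0 0 -10 0 0 0;0 0 -20 0 0 0;0 0 -30 0 0 0;0 0 -30 0 0 0;0 0 -30 0 0 0;0 0 -20 0 0 0;0 0 -10 0 0 0;0 0 0 0 0 0;0 0 0 0 0 0;0 0 0 0 0 0' 1
cat >> h.py <<'E'
def caps(zs={1:76,2:72,3:68,4:64,5:60}):
    t=cap("top");im=t["image"];o=ray(t,[[1,1]])[0]
    m=im.min(2)>135;m[:190]=0;m[310:]=0;m[:,:205]=0;m[:,:][:,310:]=0
    for ce,a,cn in blobs(m,40,600): print("top cap",ce.round(1),a,[onz(t,[ce],z)[0][:2].round(1).tolist() for z in(60,76)])
E
python3 - <<'E'
from h import *
caps()
w=cap("wrist","w4");s,p,q=st()
print(proj(w,[616,-228.9,82]))
plan([448.5,100.5,200],90);plan([448.5,100.5,200],112)
E
```

```text
time_s: 11.48
eef_pos: [615.4, -228.6, 195.4]
ee_rot: [-0.001, 0.981, 0.192, -0.001]
force: [0.2, 0.3, -0.1]
grip_width: 1.002
grip_force: 0.0
top cap [272.  210.1] 100 [[636.7, -12.0], [633.1, -12.3]]
top cap [254.8 246.7] 139 [[537.4, 35.5], [535.4, 34.6]]
top cap [229.7 280.8] 179 [[448.9, 102.2], [448.3, 100.2]]
top cap [278.2 281.6] 81 [[444.1, -25.1], [443.5, -25.2]]
[[278.18090845 201.98908192]]
t 11.58 p [ 615.5 -228.7  195.6] shift(cur axes) [ -30.9 -367.8   -3.5] shift(new axes) [-167.  -329.2   -4.4] turn6 [-0.02  0.02  3.69] j6 0.65
t 11.58 p [ 615.5 -228.7  195.6] shift(cur axes) [ -30.9 -367.8   -3.5] shift(new axes) [ -31.6 -367.8   -4.4] turn6 [-0.02  0.02  0.02] j6 0.65
```

View pics/w4.png

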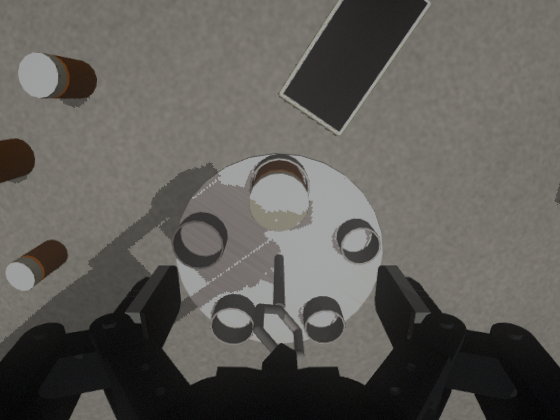

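Bottle1 stands in its cup, cap at (279,200). Bottle2 is next.

```bash
python3 -m inch '-2 -25 0 0 0 0;-3 -38 0 0 0 0;-3.5 -40 0 0 0 0;-3.5 -40 0 0 0 0;-3.5 -40 0 0 0 0;-3.5 -40 0 0 0 0;-3.5 -40 0 0 0 0;-3.5 -40 0 0 0 0;-2.9 -38 0 0 0 0;-2 -26.8 0 0 0 0' >/dev/null
python3 -m inch '0 0 32 0 0 0;0 0 32 0 0 0;0 0 16 0 0 0;0 0 0 0 0 0;0 0 0 0 0 0;0 0 0 0 0 0;0 0 0 0 0 0;0 0 0 0 0 0;0 0 0 0 0 0;0 0 0 0 0 0'
python3 - <<'E'
from h import *
w=cap("wrist");g=cv2.cvtColor(w["image"],cv2.COLOR_RGB2GRAY);print("exp",proj(w,[448.5,100.5,72]))
for ce,a,cn in blobs(g>150,800,20000):
    W=onz(w,cn,72)[:,:2];print(ce.round(1),a,[np.round(v,1) for v in cv2.minEnclosingCircle(W.astype(np.float32))])
plan([448.5,100.5,40])
E
```

```text
time_s: 13.25
eef_pos: [449.1, 100.2, 117.8]
ee_rot: [0.0, 0.981, 0.192, 0.0]
force: [1.2, 0.1, 0.1]
grip_width: 1.002
grip_force: 0.0
exp [[276.27934507 235.03933956]]
[441.5 137.2] 3483 [array([537.1,  36.3]), np.float64(19.2)]
[283.3 216.2] 1443 [array([456.1, 101. ]), np.float64(19.8)]
[446.7 293.2] 996 [array([449.6, -16.5]), np.float64(14.5)]
t 13.3 p [449.  100.2 117.6] shift(cur axes) [-0.4 -0.5 77.6] shift(new axes) [-0.4 -0.5 77.6] turn6 None j6 1.15
```

```bash
python3 -m inch '0 0 25 0 0 0;0 0 25 0 0 0;0 0 18 0 0 0;0 0 9.6 0 0 0;0 0 0 0 0 0;0 0 0 0 0 0;0 0 0 0 0 0;0 0 0 0 0 0;0 0 0 0 0 0;0 0 0 0 0 0' >/dev/null
python3 -m inch '0 0 0 0 0 0;0 0 0 0 0 0;0 0 0 0 0 0;0 0 0 0 0 0;0 0 0 0 0 0;0 0 0 0 0 0;0 0 0 0 0 0;0 0 0 0 0 0;0 0 0 0 0 0;0 0 0 0 0 0' 0 35
python3 -m inch '0 0 -5 0 0 0;0 0 -15 0 0 0;0 0 -30 0 0 0;0 0 -30 0 0 0;0 0 -30 0 0 0;0 0 -20 0 0 0;0 0 0 0 0 0;0 0 0 0 0 0;0 0 0 0 0 0;0 0 0 0 0 0'
python3 - <<'E'
from h import *
w=cap("wrist");g=cv2.cvtColor(w["image"],cv2.COLOR_RGB2GRAY)
s,p,q=st();M=q.as_matrix();print([proj(w,[*(p+k*M[:,0])[:2],p[2]+32])[0].round(1) for k in(-22,0,22)])
cv2.imwrite("pics/w5.png",w["image"][:,:,::-1])
plan([531.5,-176.7,170],94.1+90)
E
```

```text
time_s: 14.97
eef_pos: [449.1, 100.2, 39.9]
ee_rot: [0.0, 0.981, 0.192, 0.0]
force: [-0.6, -0.3, 6.6]
grip_width: 0.504
grip_force: 35.9
time_s: 15.8
eef_pos: [448.2, 100.2, 168.4]
ee_rot: [-0.0, 0.981, 0.192, -0.001]
force: [0.3, -0.2, 0.1]
grip_width: 0.501
grip_force: 35.8
[array([277. , 355.9]), array([277. , 309.4]), array([277. , 256.7])]
t 15.85 p [448.3 100.2 168.5] shift(cur axes) [-27.2 287.9  -1.7] shift(new axes) [-282.2   63.2   -1.5] turn6 [-2.0e-02  1.0e-02 -1.2e+01] j6 1.15
```

View pics/w5.png

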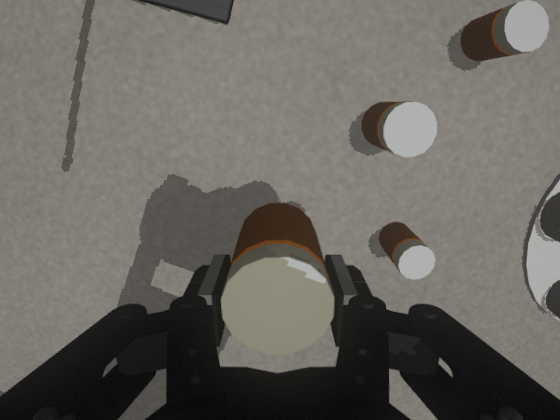

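Bottle2 is held centred, cap face at (277,305), as projected. Now I'll carry it to pocket 2.

```bash
python3 -m inch '-1 13 0 0 0 0;-2 26 0 0 0 0;-3 35 0 0 0 0;-4 38 0 0 0 0;-4 38 0 0 0 0;-4 38 0 0 0 0;-3.6 38 0 0 0 0;-3 31 0 0 0 0;-2 21 0 0 0 0;-1 10 0 0 0 0' >/dev/null
python3 -m inch '0 0 0 0 0 -1.15;0 0 0 0 0 -1.15;0 0 0 0 0 -1.15;0 0 0 0 0 -1.15;0 0 0 0 0 -1.15;0 0 0 0 0 -1.15;0 0 0 0 0 -1.15;0 0 0 0 0 -1.15;0 0 0 0 0 -1.15;0 0 0 0 0 -1.15'>/dev/null
python3 -m inch '0 0 0 0 0 -0.5;0 0 20 0 0 0;0 0 20 0 0 0;0 0 10 0 0 0;0 0 0 0 0 0;0 0 0 0 0 0;0 0 0 0 0 0;0 0 0 0 0 0;0 0 0 0 0 0;0 0 0 0 0 0'
cat >> h.py <<'E'
def cupcheck(i,z=34):
    """expected pixels of cup outer rim if cup were exactly under the tool + sub-image"""
    ro=[28,26,24,22,20][i-1]
    w=cap("wrist");s,p,q=st();M=q.as_matrix();x=M[:,0];y=M[:,1]
    for n,v in(("far",p+ro*x),("L",p-ro*y),("R",p+ro*y)): print(n,proj(w,[*v[:2],z])[0].round(1))
    u,v=proj(w,[*(p+ro*x)[:2],z])[0].astype(int);u0,v0=max(u-60,0),max(v-25,0)
    cv2.imwrite(f"pics/cup{i}.png",cv2.resize(w["image"][v0:v0+85,u0:u0+120,::-1],None,fx=5,fy=5,interpolation=cv2.INTER_CUBIC));print("crop origin",u0,v0,"x5")
E
python3 - <<'E'
from h import *
cupcheck(2);plan([531.5,-176.7,47],94.1+90)
E
```

```text
time_s: 18.35
eef_pos: [531.9, -177.1, 120.3]
ee_rot: [0.0, 0.681, 0.732, 0.0]
force: [-0.3, -0.0, -0.2]
grip_width: 0.504
grip_force: 35.7
far [276.9 177.2]
L [240.3 213.1]
R [313.5 213.1]
crop origin 216 152 x5
t 18.4 p [ 531.9 -177.   120.1] shift(cur axes) [ 0.4 -0.4 73.1] shift(new axes) [ 0.4 -0.4 73.1] turn6 [0.01 0.   0.  ] j6 -0.6
```

View pics/cup2.png

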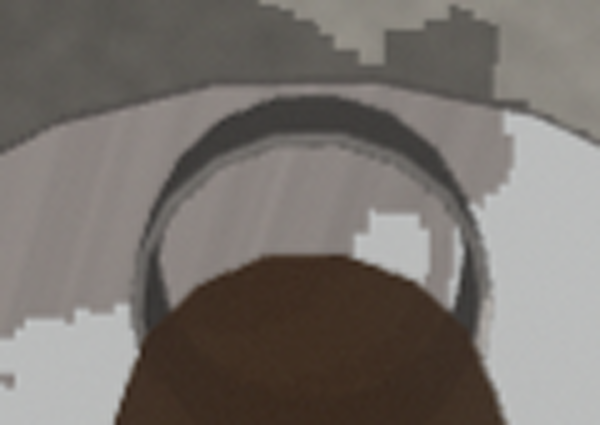

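The rim of cup 2 is at crop (133–490, top 133), which is the same small camera bias as with cup 1. It is aligned, so I'll insert.

```bash
python3 -m inch '0 0 15 0 0 0;0 0 15 0 0 0;0 0 10 0 0 0;0 0 6 0 0 0;0 0 4 0 0 0;0 0 3 0 0 0;0 0 3 0 0 0;0 0 3 0 0 0;0 0 0 0 0 0;0 0 0 0 0 0'
python3 -m inch '0 0 3 0 0 0;0 0 3 0 0 0;0 0 3 0 0 0;0 0 2 0 0 0;0 0 1.5 0 0 0;0 0 1 0 0 0;0 0 0.5 0 0 0;0 0 0 0 0 0;0 0 0 0 0 0;0 0 0 0 0 0'
python3 -m inch '0 0 0 0 0 0;0 0 0 0 0 0;0 0 0 0 0 0;0 0 0 0 0 0;0 0 0 0 0 0;0 0 0 0 0 0;0 0 0 0 0 0;0 0 0 0 0 0;0 0 0 0 0 0;0 0 0 0 0 0' 0.85
python3 -m inch '0 0 -10 0 0 0;0 0 -20 0 0 0;0 0 -30 0 0 0;0 0 -30 0 0 0;0 0 -30 0 0 0;0 0 -20 0 0 0;0 0 -10 0 0 0;0 0 0 0 0 0;0 0 0 0 0 0;0 0 0 0 0 0' 1
python3 - <<'E'
from h import *
caps();s,p,q=st();w=cap("wrist","w6")
for P in([531.5,-176.7,78],[615.9,-229,82]): print(proj(w,P))
g=cv2.cvtColor(w["image"],cv2.COLOR_RGB2GRAY)
plan([536,34.8,200])
E
```

```text
time_s: 19.23
eef_pos: [531.8, -177.0, 60.8]
ee_rot: [0.0, 0.681, 0.732, 0.0]
force: [0.8, -0.7, -0.9]
grip_width: 0.502
grip_force: 35.7
time_s: 20.07
eef_pos: [531.8, -177.0, 46.8]
ee_rot: [0.0, 0.681, 0.732, 0.0]
force: [-0.1, 0.4, -1.2]
grip_width: 0.505
grip_force: 35.7
time_s: 20.9
eef_pos: [531.7, -177.0, 46.7]
ee_rot: [-0.0, 0.681, 0.732, 0.0]
force: [0.4, 0.0, 0.3]
grip_width: 0.853
grip_force: 0.0
time_s: 21.73
eef_pos: [531.2, -176.7, 195.1]
ee_rot: [-0.001, 0.681, 0.732, -0.0]
force: [-0.4, 0.9, -0.0]
grip_width: 1.002
grip_force: 0.0
top cap [271.8 210.1] 101 [[636.5, -11.6], [633.0, -11.9]]
top cap [254.8 246.7] 136 [[537.5, 35.4], [535.5, 34.5]]
top cap [278.3 281.6] 83 [[444.1, -25.2], [443.5, -25.3]]
[[277.84876079 201.60542011]]
[[373.18059734 269.45811738]]
t 21.83 p [ 531.3 -176.7  195.2] shift(cur axes) [210.7  19.8  -4.5] shift(new axes) [210.7  19.8  -4.5] turn6 None j6 -0.6
```

```bash
python3 -m inch '12 1 0 0 0 0;24 2.3 0 0 0 0;32 3 0 0 0 0;36 3.5 0 0 0 0;36 3.5 0 0 0 0;32 3 0 0 0 0;24 2.3 10 0 0 0;14.7 1.2 20 0 0 0;0 0 30 0 0 0;0 0 30 0 0 0' >/dev/null
python3 -m inch '0 0 25 0 0 0;0 0 20 0 0 0;0 0 14 0 0 0;0 0 6 0 0 0;0 0 0 0 0 0;0 0 0 0 0 0;0 0 0 0 0 0;0 0 0 0 0 0;0 0 0 0 0 0;0 0 0 0 0 0'
python3 -m inch '0 0 0 0 0 0;0 0 0 0 0 0;0 0 0 0 0 0;0 0 0 0 0 0;0 0 0 0 0 0;0 0 0 0 0 0;0 0 0 0 0 0;0 0 0 0 0 0;0 0 0 0 0 0;0 0 0 0 0 0' 0 35
python3 -m inch '0 0 -5 0 0 0;0 0 -15 0 0 0;0 0 -30 0 0 0;0 0 -30 0 0 0;0 0 -30 0 0 0;0 0 -20 0 0 0;0 0 0 0 0 0;0 0 0 0 0 0;0 0 0 0 0 0;0 0 0 0 0 0'
python3 - <<'E'
from h import *
plan([456,-240.3,170],166.1+90)
w=cap("wrist");s,p,q=st();M=q.as_matrix();g=cv2.cvtColor(w["image"],cv2.COLOR_RGB2GRAY)
e=[proj(w,[*(p+k*M[:,0])[:2],p[2]+28])[0].round(1) for k in(-20,0,20)];print(e)
print(w["image"][235:375:4,278].tolist())
E
```

```text
time_s: 23.5
eef_pos: [536.6, 34.6, 42.2]
ee_rot: [0.0, 0.681, 0.732, 0.0]
force: [0.3, 0.8, 0.1]
grip_width: 1.0
grip_force: 0.0
time_s: 24.33
eef_pos: [536.6, 34.6, 41.9]
ee_rot: [0.0, 0.681, 0.732, 0.0]
force: [1.2, 1.0, 3.0]
grip_width: 0.454
grip_force: 35.2
time_s: 25.17
eef_pos: [535.7, 34.7, 170.3]
ee_rot: [-0.001, 0.681, 0.732, -0.001]
force: [-0.0, 0.3, 0.2]
grip_width: 0.455
grip_force: 35.4
t 25.17 p [535.7  34.7 170.3] shift(cur axes) [-268.6  -99.2    0.4] shift(new axes) [  11.3 -286.1    0.3] turn6 [ -0.02  -0.02 -12.  ] j6 -0.23
[array([277.1, 345.2]), array([277.1, 303.4]), array([277.1, 256.7])]
[[61, 44, 29], [60, 43, 27], [109, 71, 37], [82, 81, 72], [84, 81, 72], [88, 85, 76], [150, 146, 129], [150, 146, 130], [150, 147, 129], [151, 146, 130], [150, 146, 129], [151, 146, 130], [150, 147, 129], [149, 146, 127], [149, 145, 129], [148, 145, 128], [147, 144, 127], [149, 145, 128], [148, 144, 128], [148, 144, 128], [147, 144, 127], [148, 144, 127], [148, 144, 126], [148, 144, 127], [147, 143, 126], [147, 142, 126], [146, 142, 127], [138, 136, 128], [123, 119, 113], [128, 127, 125], [182, 183, 177], [61, 58, 55], [61, 59, 57], [59, 58, 56], [56, 55, 52]]
```

```bash
python3 -m inch '-12 -4 0 0 0 0;-24 -9 0 0 0 0;-32 -12 0 0 0 0;-36 -13.5 0 0 0 0;-38 -14 0 0 0 0;-37 -14 0 0 0 0;-34 -12.5 0 0 0 0;-28 -10 0 0 0 0;-18 -7 0 0 0 0;-9.6 -3.2 0 0 0 0' >/dev/null
python3 -m inch '0 0 0 0 0 -1.15;0 0 0 0 0 -1.15;0 0 0 0 0 -1.15;0 0 0 0 0 -1.15;0 0 0 0 0 -1.15;0 0 0 0 0 -1.15;0 0 0 0 0 -1.15;0 0 0 0 0 -1.15;0 0 0 0 0 -1.15;0 0 0 0 0 -1.15'>/dev/null
python3 -m inch '0 0 0 0 0 -0.5;0 0 20 0 0 0;0 0 20 0 0 0;0 0 10 0 0 0;0 0 0 0 0 0;0 0 0 0 0 0;0 0 0 0 0 0;0 0 0 0 0 0;0 0 0 0 0 0;0 0 0 0 0 0'
python3 - <<'E'
from h import *
cupcheck(3);plan([456,-240.3,48],166.1+90)
E
```

```text
time_s: 27.72
eef_pos: [456.9, -240.5, 122.2]
ee_rot: [0.0, 0.121, 0.993, -0.0]
force: [-0.1, -0.5, -0.3]
grip_width: 0.456
grip_force: 35.4
far [277.3 179.2]
L [243.8 212. ]
R [310.8 212.1]
crop origin 217 154 x5
t 27.77 p [ 456.8 -240.5  122.1] shift(cur axes) [ 0.9  0.  74.1] shift(new axes) [ 0.9  0.  74.1] turn6 [-0.    0.01  0.  ] j6 -2.04
```

View pics/cup3.png

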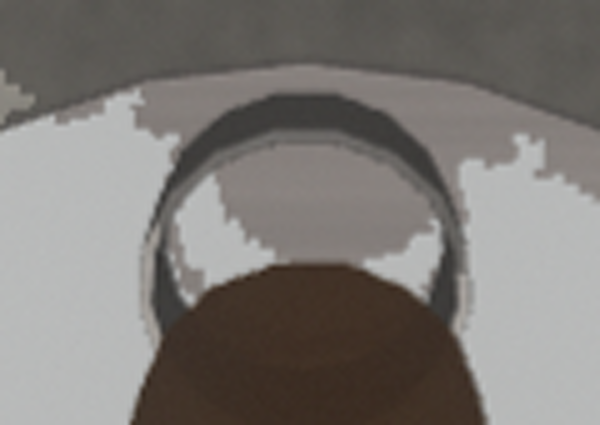

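Cup 3's rim is at crop (142–465, top 130), aligned to within 0.7 mm. I'll insert bottle3.

```bash
python3 -m inch '0.4 -0.4 15 0 0 0;0 0 15 0 0 0;0 0 10 0 0 0;0 0 6 0 0 0;0 0 4 0 0 0;0 0 3 0 0 0;0 0 3 0 0 0;0 0 3 0 0 0;0 0 0 0 0 0;0 0 0 0 0 0'
python3 -m inch '0 0 3 0 0 0;0 0 3 0 0 0;0 0 3 0 0 0;0 0 2 0 0 0;0 0 1.5 0 0 0;0 0 1 0 0 0;0 0 0.5 0 0 0;0 0 0 0 0 0;0 0 0 0 0 0;0 0 0 0 0 0'
python3 -m inch '0 0 0 0 0 0;0 0 0 0 0 0;0 0 0 0 0 0;0 0 0 0 0 0;0 0 0 0 0 0;0 0 0 0 0 0;0 0 0 0 0 0;0 0 0 0 0 0;0 0 0 0 0 0;0 0 0 0 0 0' 0.8
python3 -m inch '0 0 -10 0 0 0;0 0 -20 0 0 0;0 0 -30 0 0 0;0 0 -30 0 0 0;0 0 -30 0 0 0;0 0 -20 0 0 0;0 0 -10 0 0 0;0 0 0 0 0 0;0 0 0 0 0 0;0 0 0 0 0 0' 1
python3 - <<'E'
from h import *
caps();plan([635.6,-12,200]);plan([635.6,-12,200],80)
E
```

```text
time_s: 28.6
eef_pos: [456.3, -240.8, 62.8]
ee_rot: [0.0, 0.121, 0.993, -0.0]
force: [-0.6, -0.3, -0.2]
grip_width: 0.453
grip_force: 35.4
time_s: 29.43
eef_pos: [456.3, -240.7, 48.8]
ee_rot: [0.0, 0.121, 0.993, -0.0]
force: [0.3, 1.3, -0.1]
grip_width: 0.453
grip_force: 35.4
time_s: 30.27
eef_pos: [456.2, -240.7, 48.7]
ee_rot: [0.0, 0.121, 0.993, 0.0]
force: [0.5, 0.7, -0.6]
grip_width: 0.802
grip_force: 0.0
time_s: 31.1
eef_pos: [455.7, -240.3, 197.2]
ee_rot: [-0.001, 0.121, 0.993, 0.001]
force: [-0.7, -0.1, -0.5]
grip_width: 1.001
grip_force: 0.0
top cap [271.9 210.2] 102 [[636.2, -11.7], [632.7, -12.0]]
top cap [278.3 281.6] 83 [[444.1, -25.2], [443.5, -25.3]]
t 31.15 p [ 455.7 -240.3  197.2] shift(cur axes) [-119.8  264.8   -2.8] shift(new axes) [-119.8  264.8   -2.8] turn6 None j6 -2.04
t 31.15 p [ 455.7 -240.3  197.2] shift(cur axes) [-119.8  264.8   -2.8] shift(new axes) [-137.5  256.1   -2.8] turn6 [ 0.01 -0.02 -0.65] j6 -2.04
```

```bash
python3 -m inch '-6 13 0 0 0 0;-11 24 0 0 0 0;-14 32 0 0 0 0;-16 35 0 0 0 0;-16 36 0 0 0 0;-16 36 0 0 0 0;-15 33 0 0 0 0;-12 27 0 0 0 0;-9 19 0 0 0 0;-4.8 9.8 10 0 0 0' >/dev/null
python3 -m inch '0 0 25 0 0 0;0 0 35 0 0 0;0 0 35 0 0 0;0 0 25 0 0 0;0 0 18 0 0 0;0 0 10 0 0 0;0 0 0 0 0 0;0 0 0 0 0 0;0 0 0 0 0 0;0 0 0 0 0 0'
python3 -m inch '0 0 0 0 0 0;0 0 0 0 0 0;0 0 0 0 0 0;0 0 0 0 0 0;0 0 0 0 0 0;0 0 0 0 0 0;0 0 0 0 0 0;0 0 0 0 0 0;0 0 0 0 0 0;0 0 0 0 0 0' 0 35
python3 -m inch '0 0 -5 0 0 0;0 0 -15 0 0 0;0 0 -30 0 0 0;0 0 -30 0 0 0;0 0 -30 0 0 0;0 0 -20 0 0 0;0 0 0 0 0 0;0 0 0 0 0 0;0 0 0 0 0 0;0 0 0 0 0 0'
python3 - <<'E'
from h import *
plan([635.6,-12,200]);plan([600,-380,170],186+90);plan([493.1,-331.8,170],186+90)
w=cap("wrist");print(w["image"][235:375:4,278].sum(1).tolist())
E
```

```text
time_s: 32.82
eef_pos: [636.7, -12.6, 42.1]
ee_rot: [0.001, 0.121, 0.993, -0.0]
force: [-0.0, -0.5, 0.4]
grip_width: 1.002
grip_force: 0.0
time_s: 33.65
eef_pos: [636.3, -12.4, 41.1]
ee_rot: [0.0, 0.121, 0.993, -0.0]
force: [0.3, 0.8, 5.5]
grip_width: 0.407
grip_force: 35.2
time_s: 34.48
eef_pos: [635.4, -12.3, 169.0]
ee_rot: [-0.002, 0.121, 0.993, 0.0]
force: [-0.8, 0.4, -0.4]
grip_width: 0.41
grip_force: 35.0
t 34.48 p [635.4 -12.3 169. ] shift(cur axes) [ -0.    0.4 -31. ] shift(new axes) [ -0.    0.4 -31. ] turn6 None j6 -1.53
t 34.48 p [635.4 -12.3 169. ] shift(cur axes) [ -53.9 -365.4   -1.1] shift(new axes) [  73.6 -362.    -1. ] turn6 [ 0.   -0.03 -3.32] j6 -1.53
t 34.48 p [635.4 -12.3 169. ] shift(cur axes) [  61.4 -344.3   -0.8] shift(new axes) [ 174.9 -302.9   -1. ] turn6 [ 0.   -0.03 -3.32] j6 -1.53
[138, 136, 201, 238, 243, 245, 393, 422, 425, 418, 420, 422, 420, 420, 417, 417, 418, 416, 414, 416, 414, 415, 414, 412, 413, 243, 246, 240, 240, 238, 226, 223, 244, 317, 394]
```

```bash
python3 -m inch '2 -12 -15 0 0 0;4 -24 -25 0 0 0;6 -34 -25 0 0 0;7 -40 -20 0 0 0;7.5 -40 -5 0 0 0;7.5 -40 0 0 0 0;7.5 -40 0 0 0 0;7 -40 0 0 0 0;6 -34 0 0 0 0;4 -24 0 0 0 0' 
python3 -m inch '2 -11 0 0 0 0;1 -5.3 0 0 0 0;0 0 0 0 0 -1.1;0 0 0 0 0 -1.1;0 0 0 0 0 -1.1;0 0 0 0 0 0;0 0 0 0 0 0;0 0 0 0 0 0;0 0 0 0 0 0;0 0 0 0 0 0'
python3 - <<'E'
from h import *
plan([493.1,-331.8,122],186+90)
E
```

```text
time_s: 35.37
eef_pos: [500.4, -315.7, 257.6]
ee_rot: [-0.001, 0.122, 0.993, 0.0]
force: [0.8, -0.5, -1.1]
grip_width: 0.403
grip_force: 35.0
time_s: 36.2
eef_pos: [495.5, -328.0, 258.5]
ee_rot: [-0.0, -0.051, 0.999, 0.0]
force: [0.0, 0.8, 0.4]
grip_width: 0.413
grip_force: 35.0
t 36.2 p [ 495.5 -328.   258.5] shift(cur axes) [  2.7  -3.6 136.5] shift(new axes) [  2.7  -3.5 136.5] turn6 [ 0.   -0.   -0.03] j6 -2.45
```

```bash
python3 -m inch '2.7 -3.5 10 0 0 0;0 0 20 0 0 0;0 0 30 0 0 0;0 0 30 0 0 0;0 0 25 0 0 0;0 0 15 0 0 0;0 0 6.5 0 0 0;0 0 0 0 0 0;0 0 0 0 0 0;0 0 0 0 0 0'
python3 - <<'E'
from h import *
cupcheck(4);plan([493.1,-331.8,47.2],186+90)
E
```

```text
time_s: 37.03
eef_pos: [493.4, -332.5, 123.3]
ee_rot: [0.001, -0.051, 0.999, -0.001]
force: [0.5, -0.4, -0.2]
grip_width: 0.406
grip_force: 35.0
far [277.6 181.7]
L [247.  211.6]
R [308.2 211.6]
crop origin 217 156 x5
t 37.08 p [ 493.4 -332.4  123.3] shift(cur axes) [ 0.4  0.8 76.1] shift(new axes) [ 0.3  0.6 76.1] turn6 [-0.02  0.01 -0.02] j6 -2.46
```

View pics/cup4.png

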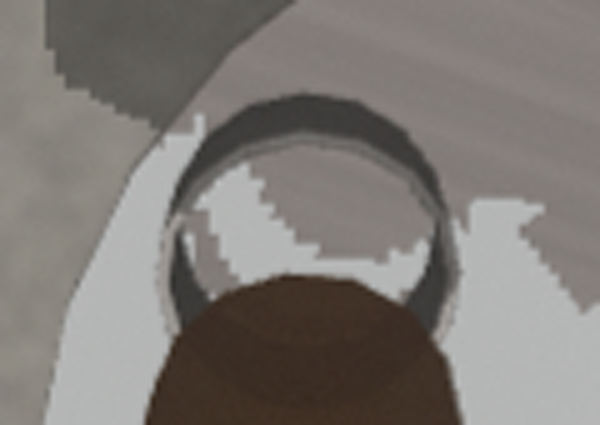

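Cup 4's rim is at crop (160–460, top 130), aligned to within 0.7 mm. I'll insert bottle4.

```bash
python3 -m inch '0.5 0.2 15 0 0 0;0 0 15 0 0 0;0 0 10 0 0 0;0 0 6 0 0 0;0 0 4 0 0 0;0 0 3 0 0 0;0 0 3 0 0 0;0 0 3 0 0 0;0 0 1.5 0 0 0;0 0 0 0 0 0'
python3 -m inch '0 0 3 0 0 0;0 0 3 0 0 0;0 0 3 0 0 0;0 0 2 0 0 0;0 0 1.5 0 0 0;0 0 1 0 0 0;0 0 1 0 0 0;0 0 0 0 0 0;0 0 0 0 0 0;0 0 0 0 0 0'
python3 -m inch '0 0 0 0 0 0;0 0 0 0 0 0;0 0 0 0 0 0;0 0 0 0 0 0;0 0 0 0 0 0;0 0 0 0 0 0;0 0 0 0 0 0;0 0 0 0 0 0;0 0 0 0 0 0;0 0 0 0 0 0' 0.75
python3 -m inch '0 0 -10 0 0 0;0 0 -20 0 0 0;0 0 -30 0 0 0;0 0 -35 0 0 0;0 0 -35 0 0 0;0 0 -35 0 0 0;0 0 -30 0 0 0;0 0 -20 0 0 0;0 0 0 0 0 0;0 0 0 0 0 0'
python3 - <<'E'
from h import *
caps();plan([444.2,-25.2,230]);plan([444.2,-25.2,230],-50+90)
E
```

```text
time_s: 37.92
eef_pos: [492.5, -331.8, 61.4]
ee_rot: [-0.0, -0.052, 0.999, 0.0]
force: [0.3, 0.4, -0.1]
grip_width: 0.405
grip_force: 35.0
time_s: 38.75
eef_pos: [492.6, -331.9, 47.1]
ee_rot: [0.0, -0.052, 0.999, -0.0]
force: [-0.1, -0.2, -0.6]
grip_width: 0.407
grip_force: 35.1
time_s: 39.58
eef_pos: [492.5, -331.8, 47.0]
ee_rot: [-0.0, -0.052, 0.999, 0.0]
force: [-0.8, -0.2, 0.8]
grip_width: 0.758
grip_force: 0.0
time_s: 40.42
eef_pos: [492.6, -331.9, 263.4]
ee_rot: [0.001, -0.052, 0.999, -0.001]
force: [-0.8, 0.6, -1.1]
grip_width: 0.75
grip_force: 0.0
top cap [278.3 281.6] 86 [[444.2, -25.3], [443.6, -25.4]]
t 40.47 p [ 492.3 -331.6  261.9] shift(cur axes) [ 16.3 309.7  32. ] shift(new axes) [ 16.3 309.7  32. ] turn6 None j6 -2.46
t 40.47 p [ 492.3 -331.6  261.9] shift(cur axes) [ 16.3 309.7  32. ] shift(new axes) [265.6 160.1  31.9] turn6 [ 0.   -0.    9.32] j6 -2.46
```

```bash
python3 -m inch '1 15 0 0 0 0;1 27 0 0 0 0;2 36 0 0 0 0;2 39 0 0 0 0;2 39 0 0 0 0;2 39 0 0 0 0;2 38 0 0 0 0;2 34 10 0 0 0;1.3 27 15 0 0 0;1 15.7 15 0 0 0' 1
python3 -m inch '0 0 10 0 0 1.1;0 0 10 0 0 1.1;0 0 10 0 0 1.1;0 0 10 0 0 1.1;0 0 10 0 0 1.1;0 0 10 0 0 1.1;0 0 10 0 0 1.1;0 0 10 0 0 1.1;0 0 10 0 0 1.1;0 0 10 0 0 1.1' >/dev/null
python3 -m inch '0 0 0 0 0 1.1;0 0 0 0 0 1.1;0 0 0 0 0 1.1;0 0 0 0 0 1.1;0 0 0 0 0 1.1;0 0 0 0 0 1.1;0 0 0 0 0 1.1;0 0 0 0 0 1.1;0 0 0 0 0 1.1;0 0 0 0 0 1.1' >/dev/null
python3 -m inch '0 0 0 0 0 1.1;0 0 0 0 0 1.1;0 0 0 0 0 1.1;0 0 0 0 0 1.1;0 0 0 0 0 1.1;0 0 0 0 0 1.1;0 0 0 0 0 1.1;0 0 0 0 0 1.1;0 0 0 0 0 1.1;0 0 0 0 0 1.1'
python3 - <<'E'
from h import *
caps();plan([444.2,-25.3,37],90);plan([444.2,-25.3,37],76)
E
```

```text
time_s: 41.3
eef_pos: [443.2, -22.8, 220.9]
ee_rot: [-0.001, -0.052, 0.999, 0.0]
force: [-0.1, 0.0, 0.0]
grip_width: 0.997
grip_force: 0.0
time_s: 43.8
eef_pos: [443.5, -25.2, 121.0]
ee_rot: [-0.0, 0.994, -0.108, -0.001]
force: [0.5, -0.4, 0.2]
grip_width: 1.006
grip_force: 0.0
t 43.85 p [443.5 -25.2 121. ] shift(cur axes) [ 0.9 -0.  84. ] shift(new axes) [ 0.7  0.1 84. ] turn6 [-0.01  0.02 -2.13] j6 1.47
t 43.85 p [443.5 -25.2 121. ] shift(cur axes) [ 0.9 -0.  84. ] shift(new axes) [ 0.7 -0.  84. ] turn6 [-0.    0.02  0.2 ] j6 1.47
```

```bash
python3 -m inch '0.8 0 25 0 0 0;0 0 25 0 0 0;0 0 20 0 0 0;0 0 11 0 0 0;0 0 3 0 0 0;0 0 0 0 0 0;0 0 0 0 0 0;0 0 0 0 0 0;0 0 0 0 0 0;0 0 0 0 0 0' >/dev/null
python3 -m inch '0 0 0 0 0 0;0 0 0 0 0 0;0 0 0 0 0 0;0 0 0 0 0 0;0 0 0 0 0 0;0 0 0 0 0 0;0 0 0 0 0 0;0 0 0 0 0 0;0 0 0 0 0 0;0 0 0 0 0 0' 0 35
python3 -m inch '0 0 -5 0 0 0;0 0 -15 0 0 0;0 0 -30 0 0 0;0 0 -40 0 0 0;0 0 -40 0 0 0;0 0 -40 0 0 0;0 0 -30 0 0 0;0 0 -20 0 0 0;0 0 0 0 0 0;0 0 0 0 0 0'
python3 - <<'E'
from h import *
plan([591.6,-324.8,260])
w=cap("wrist","w7")
s,p,q=st();M=q.as_matrix();print([proj(w,[*(p+k*M[:,0])[:2],p[2]+22])[0].round(1) for k in(-16,0,16)]);print(w["image"][235:375:4,278].sum(1).tolist())
E
```

```text
time_s: 45.52
eef_pos: [445.4, -25.7, 38.2]
ee_rot: [0.0, 0.994, -0.105, 0.0]
force: [-0.2, -0.1, 4.7]
grip_width: 0.355
grip_force: 34.9
time_s: 46.35
eef_pos: [445.1, -25.6, 258.3]
ee_rot: [0.0, 0.994, -0.105, 0.0]
force: [-0.2, -0.7, -0.4]
grip_width: 0.359
grip_force: 34.7
t 46.35 p [445.1 -25.6 258.3] shift(cur axes) [205.9 261.9  -1.5] shift(new axes) [205.9 261.9  -1.5] turn6 None j6 1.46
[array([277.1, 327.3]), array([277.1, 294.7]), array([277.1, 259.3])]
[119, 121, 123, 197, 243, 250, 256, 398, 396, 396, 395, 393, 392, 391, 391, 390, 389, 390, 391, 385, 386, 385, 386, 317, 245, 246, 242, 246, 244, 261, 290, 272, 279, 336, 365]
```

```bash
python3 -m inch '9 12 -1 0 0 0;18 23 0 0 0 0;24 30 0 0 0 0;25 32 0 0 0 0;25 32 0 0 0 0;25 32 0 0 0 0;25 32 0 0 0 0;23 30 0 0 0 0;19 23 0 0 0 0;12.9 15.9 0 0 0 0' >/dev/null
python3 -m inch '0 0 0 0 0 0;0 0 0 0 0 0;0 0 20 0 0 0;0 0 30 0 0 0;0 0 30 0 0 0;0 0 30 0 0 0;0 0 20 0 0 0;0 0 10 0 0 0;0 0 0 0 0 0;0 0 0 0 0 0'
python3 - <<'E'
from h import *
cupcheck(5);plan([591.6,-324.8,44.2])
E
```

```text
time_s: 48.07
eef_pos: [591.8, -324.6, 119.9]
ee_rot: [0.0, 0.994, -0.105, 0.0]
force: [0.3, 0.5, 0.2]
grip_width: 0.358
grip_force: 34.8
far [277.6 185.6]
L [249.4 213.1]
R [305.8 213.1]
crop origin 217 160 x5
t 48.12 p [ 592.1 -325.   120.8] shift(cur axes) [-0.7 -0.2 76.6] shift(new axes) [-0.7 -0.2 76.6] turn6 None j6 1.11
```

View pics/cup5.png

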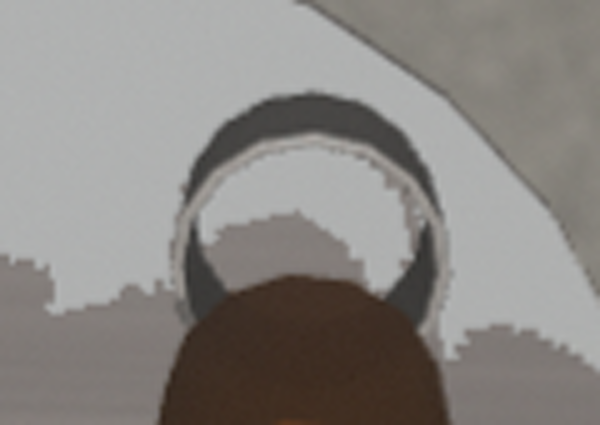

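Cup 5's rim is at crop (172–445, top 132), aligned. I'll insert bottle5.

```bash
python3 -m inch '0 0 15 0 0 0;0 0 15 0 0 0;0 0 10 0 0 0;0 0 6 0 0 0;0 0 4 0 0 0;0 0 3 0 0 0;0 0 3 0 0 0;0 0 3 0 0 0;0 0 1.5 0 0 0;0 0 0 0 0 0'
python3 -m inch '0 0 3 0 0 0;0 0 3 0 0 0;0 0 3 0 0 0;0 0 2 0 0 0;0 0 2 0 0 0;0 0 1.5 0 0 0;0 0 1 0 0 0;0 0 0.5 0 0 0;0 0 0 0 0 0;0 0 0 0 0 0'
python3 -m inch '0 0 0 0 0 0;0 0 0 0 0 0;0 0 0 0 0 0;0 0 0 0 0 0;0 0 0 0 0 0;0 0 0 0 0 0;0 0 0 0 0 0;0 0 0 0 0 0;0 0 0 0 0 0;0 0 0 0 0 0' 0.7
python3 -m inch '0 0 -10 0 0 0;0 0 -20 0 0 0;0 0 -30 0 0 0;0 0 -35 0 0 0;0 0 -35 0 0 0;0 0 -35 0 0 0;0 0 -35 0 0 0;0 0 -20 0 0 0;0 0 -10 0 0 0;0 0 0 0 0 0'
python3 - <<'E'
from h import *
caps();plan([537.5,-260.5,270],76)
w=cap("wrist","w8")
t=cap("top","t8");g=t["image"].min(2)
for i,(x,y,z) in enumerate([(616,-229,82),(531.7,-177,78),(456.2,-240.6,74),(492.6,-331.8,70),(591.9,-324.8,66)]):
    u,v=proj(t,[x,y,z])[0]; print(i+1,(round(u,1),round(v,1)), end=" ")
    a,b=int(u)-13,int(v)-13; m=t["image"][b:b+27,a:a+27].astype(int)
    br=((m[...,0]-m[...,2])>12); print("mean cap",m[11:16,11:16].mean((0,1)).round(),"brown px",br.sum())
E
```

```text
time_s: 48.95
eef_pos: [591.6, -324.8, 58.4]
ee_rot: [-0.0, 0.994, -0.105, -0.0]
force: [0.2, 0.9, 0.5]
grip_width: 0.36
grip_force: 34.8
time_s: 49.78
eef_pos: [592.0, -324.9, 44.3]
ee_rot: [0.0, 0.994, -0.105, 0.001]
force: [-3.0, 2.9, 10.7]
grip_width: 0.363
grip_force: 35.8
time_s: 50.62
eef_pos: [591.7, -324.8, 42.5]
ee_rot: [-0.0, 0.994, -0.105, -0.0]
force: [-0.4, -0.1, 0.0]
grip_width: 0.701
grip_force: 0.0
time_s: 51.45
eef_pos: [592.0, -325.1, 275.2]
ee_rot: [0.001, 0.994, -0.105, 0.002]
force: [0.5, -0.1, -0.4]
grip_width: 0.703
grip_force: 0.0
t 51.5 p [ 591.7 -324.8  272.7] shift(cur axes) [-66.4 -51.5   2.6] shift(new axes) [-68.1 -49.3   2.7] turn6 [ 0.   -0.01  0.32] j6 1.11
1 (np.float64(353.4), np.float64(214.2)) mean cap [141. 142. 145.] brown px 61
2 (np.float64(335.3), np.float64(246.3)) mean cap [142. 143. 145.] brown px 30
3 (np.float64(360.9), np.float64(274.8)) mean cap [82. 76. 64.] brown px 533
4 (np.float64(394.1), np.float64(260.0)) mean cap [121. 112.  95.] brown px 729
5 (np.float64(388.1), np.float64(223.4)) mean cap [103. 102. 101.] brown px 377
```

Run:
```python
from h import *
S={}
for n in("top","scene"):
    c=cap(n);S[n]=c;g=cv2.cvtColor(c["image"],cv2.COLOR_RGB2GRAY).astype(float)
    # sample perpendicular profile along rough line
    a,b=(np.array([147,288.]),np.array([142,212.])) if n=="top" else (np.array([467,210.]),np.array([433,278.]))
    u=(b-a)/np.linalg.norm(b-a);v=np.array([-u[1],u[0]]);off=np.arange(-8,8.01,.25);L=np.linalg.norm(b-a)
    P=[];prof=[]
    for s in np.linspace(-8,L+6,60):
        q=a+s*u+off[:,None]*v;pr=cv2.remap(g.astype(np.float32),q[:,0].astype(np.float32).reshape(1,-1),q[:,1].astype(np.float32).reshape(1,-1),1)[0]
        prof.append((s,pr));
    for s,pr in prof[::6]: print(n,round(s,1),pr[::4].astype(int).tolist())
```

```text
top -8.0 [96, 97, 99, 101, 100, 99, 99, 98, 96, 96, 97, 99, 100, 100, 101, 101, 99]
top 1.2 [99, 101, 101, 101, 101, 101, 91, 91, 90, 79, 87, 100, 101, 97, 99, 100, 101]
top 10.3 [98, 95, 97, 98, 98, 98, 97, 111, 120, 99, 79, 88, 98, 99, 96, 97, 99]
top 19.5 [102, 101, 101, 101, 100, 100, 101, 115, 117, 91, 88, 96, 99, 101, 100, 99, 99]
top 28.7 [101, 100, 103, 104, 101, 98, 92, 108, 123, 101, 85, 97, 103, 102, 102, 105, 100]
top 37.8 [66, 69, 75, 83, 86, 87, 95, 116, 122, 94, 83, 99, 104, 100, 98, 95, 94]
top 47.0 [53, 50, 49, 52, 48, 48, 58, 98, 117, 97, 65, 48, 51, 46, 49, 49, 49]
top 56.2 [50, 50, 46, 47, 50, 49, 66, 107, 125, 97, 59, 48, 46, 49, 50, 51, 52]
top 65.4 [47, 49, 51, 48, 49, 49, 61, 97, 110, 93, 67, 53, 48, 50, 51, 51, 50]
top 74.5 [50, 48, 49, 49, 64, 102, 121, 123, 124, 117, 106, 66, 39, 33, 36, 41, 46]
scene -8.0 [127, 129, 128, 128, 126, 126, 127, 127, 127, 128, 129, 128, 128, 129, 130, 130, 130]
scene 1.2 [129, 128, 128, 128, 128, 124, 114, 103, 102, 101, 104, 115, 125, 128, 127, 127, 128]
scene 10.3 [129, 128, 127, 127, 126, 124, 123, 130, 135, 132, 124, 125, 127, 128, 128, 128, 128]
scene 19.5 [128, 127, 126, 127, 126, 124, 121, 129, 135, 132, 124, 123, 126, 127, 126, 126, 127]
scene 28.6 [126, 126, 126, 125, 123, 120, 117, 128, 136, 130, 119, 118, 123, 126, 128, 128, 128]
scene 37.8 [126, 126, 126, 126, 125, 120, 116, 127, 137, 132, 121, 121, 124, 124, 124, 124, 124]
scene 46.9 [125, 125, 125, 125, 125, 120, 114, 125, 139, 133, 121, 119, 123, 125, 125, 126, 125]
scene 56.1 [122, 122, 123, 124, 124, 122, 120, 125, 137, 134, 119, 116, 122, 125, 125, 125, 124]
scene 65.2 [127, 127, 126, 124, 123, 121, 119, 126, 136, 134, 123, 119, 121, 122, 123, 123, 124]
scene 74.4 [124, 122, 122, 122, 126, 131, 135, 139, 141, 140, 136, 133, 130, 127, 125, 124, 124]
```

Run:
```python
from h import *
for n in("top","scene"):
    c=cap(n);g=cv2.cvtColor(c["image"],cv2.COLOR_RGB2GRAY).astype(np.float32)
    a,b,k=(np.array([147,288.]),np.array([142,212.]),0.07) if n=="top" else (np.array([467,210.]),np.array([433,278.]),.3)
    u=(b-a)/np.linalg.norm(b-a);v=np.array([-u[1],u[0]]);L=np.linalg.norm(b-a);a=a+k*v;b=b+k*v
    s=np.arange(-6,L+9,1.);f=lambda o:cv2.remap(g,*[(a+s[:,None]*u+o*v)[:,i].astype(np.float32).reshape(1,-1) for i in(0,1)],1)[0].astype(int)
    print(n,"tip s-6..6 o=0",f(0)[:14].tolist(),"col from s=",round(s[-18],1),f(0)[-18:].tolist(),"o2",f(2.3)[-18:].tolist())
    W=onz(c,[a+10*u,a+60*u],185);d=W[1]-W[0];d/=np.linalg.norm(d);print(n,W.round(1),"yaw",np.degrees(np.arctan2(d[1],d[0])).round(2),"y at x=470",(W[0]+d*(470-W[0][0])/d[0])[1].round(1))
    print(" tip@0 z205",onz(c,[a],201).round(1)," col b",onz(c,[b],189).round(1))
```

```text
top tip s-6..6 o=0 [95, 91, 88, 81, 56, 50, 58, 91, 113, 119, 116, 117, 120, 120] col from s= 68.0 [115, 116, 121, 122, 121, 122, 123, 122, 125, 127, 122, 86, 60, 51, 52, 63, 89, 99] o2 [54, 53, 47, 48, 47, 47, 77, 103, 102, 107, 92, 62, 51, 47, 43, 59, 82, 98]
top [[453.7 280.4 185. ]
 [571.5 293.9 185. ]] yaw 6.51 y at x=470 282.3
 tip@0 z205 [[430.4 272.5 201. ]]  col b [[610.1 297.  189. ]]
scene tip s-6..6 o=0 [127, 127, 127, 129, 130, 120, 105, 102, 101, 102, 102, 105, 115, 127] col from s= 68.0 [137, 137, 136, 138, 136, 139, 141, 142, 142, 143, 142, 138, 125, 98, 77, 73, 73, 73] o2 [120, 119, 120, 120, 122, 124, 132, 138, 139, 140, 138, 131, 111, 85, 69, 68, 68, 69]
scene [[439.6 276.5 185. ]
 [567.7 291.2 185. ]] yaw 6.55 y at x=470 280.0
 tip@0 z205 [[427.4 275.8 201. ]]  col b [[607.6 296.  189. ]]
```

```bash
python3 -m inch '-8 -6 0 0 0 0;-14 -11 0 0 0 0;-18 -14 0 0 0 0;-16 -12.5 0 0 0 0;-10.4 -8 0 0 0 0.32;0 0 0 0 0 0;0 0 0 0 0 0;0 0 0 0 0 0;0 0 0 0 0 0;0 0 0 0 0 0' >/dev/null
python3 - <<'E'
from h import *
plan([537.5,-260.5,162],76.1)
w=cap("wrist");s,p,q=st();im=w["image"]
m=im.max(2)<60;m[250:]=0
for P in([537.5,-260.5,196],[537.5,-260.5,156]): print(proj(w,P).round(1))
for ce,a,cn in blobs(m[:,:]&(np.abs(np.arange(560)-278)<60)[None],150,9000): print(ce.round(1),a,cn.min(0),cn.max(0))
E
```

```text
t 52.63 p [ 537.8 -261.1  272. ] shift(cur axes) [ -0.4  -0.5 110. ] shift(new axes) [ -0.4  -0.5 110. ] turn6 [-0.    0.   -0.02] j6 1.17
[[276.5 218.5]]
[[276.7 202.2]]
[232.2  21.6] 1199 [219   0] [247  43]
[276.9 214.7] 1024 [259 189] [294 244]
```

```bash
python3 -m inch '-0.4 -0.4 15 0 0 0;0 0 25 0 0 0;0 0 25 0 0 0;0 0 20 0 0 0;0 0 13 0 0 0;0 0 8 0 0 0;0 0 4 0 0 0;0 0 0 0 0 0;0 0 0 0 0 0;0 0 0 0 0 0'
python3 -m inch '0 0 0 0 0 0;0 0 0 0 0 0;0 0 0 0 0 0;0 0 0 0 0 0;0 0 0 0 0 0;0 0 0 0 0 0;0 0 0 0 0 0;0 0 0 0 0 0;0 0 0 0 0 0;0 0 0 0 0 0' 0 100
python3 -m inch '0 0 0 0 0 0;0 0 -1 0 0 0;0 0 -2 0 0 0;0 0 -3 0 0 0;0 0 -4 0 0 0;0 0 -5 0 0 0;0 0 -5 0 0 0;0 0 -4 0 0 0;0 0 -2 0 0 0;0 0 0 0 0 0'
```

```text
time_s: 53.52
eef_pos: [537.6, -260.4, 163.5]
ee_rot: [0.0, 0.993, -0.122, 0.001]
force: [0.1, 0.4, 1.0]
grip_width: 0.698
grip_force: 0.0
time_s: 54.35
eef_pos: [537.3, -260.4, 162.8]
ee_rot: [0.0, 0.993, -0.122, 0.0]
force: [-0.3, -4.3, 1.5]
grip_width: 0.152
grip_force: 97.9
time_s: 55.18
eef_pos: [537.4, -260.2, 189.2]
ee_rot: [0.0, 0.993, -0.122, 0.0]
force: [-0.4, 0.7, -6.9]
grip_width: 0.146
grip_force: 97.4
```

```bash
python3 - <<'E'
from h import *
plan([372.6,270,229],96.5)
E
python3 -m inch '0 0 -2 0 0 0;0 0 -5 0 0 0;0 0 -7 0 0 0;0 0 -8 0 0 0;0 0 -7 0 0 0;0 0 -6 0 0 0;0 0 -4 0 0 0;0 0 -1 0 0 0;0 0 0 0 0 0;0 0 0 0 0 0'
```

```text
t 55.18 p [ 537.4 -260.2  189.2] shift(cur axes) [-288.2 -474.5  -40.2] shift(new axes) [-103.7 -545.4  -39.8] turn6 [ 0.   -0.01 -3.42] j6 1.17
time_s: 56.02
eef_pos: [537.1, -260.0, 228.2]
ee_rot: [-0.0, 0.993, -0.122, -0.0]
force: [-0.5, -0.0, -7.1]
grip_width: 0.148
grip_force: 97.5
```

```bash
python3 -m inch '-1 -1.7 0 0 0 0;-2.6 -4.3 0 0 0 0;-4.7 -7.7 0 0 0 0;-6.7 -11.1 0 0 0 0;-8.3 -13.7 0 0 0 0;-9.9 -16.2 0 0 0 0;-10.4 -17.1 0 0 0 0;-10.4 -17.1 0 0 0 0;-10.4 -17.1 0 0 0 0;-10.4 -17.1 0 0 0 0'
python3 -m inch '-13.8 -22.8 0 0 0 0;-13.8 -22.8 0 0 0 0;-13.8 -22.8 0 0 0 0;-13.8 -22.8 0 0 0 0;-13.8 -22.8 0 0 0 0;-13.8 -22.8 0 0 0 0;-13.8 -22.8 0 0 0 0;-13.8 -22.8 0 0 0 0;-13.8 -22.8 0 0 0 0;-13.8 -22.8 0 0 0 0'
python3 -m inch '-10.4 -17.1 0 0 0 0;-10.4 -17.1 0 0 0 0;-10.4 -17.1 0 0 0 0;-10.4 -17.1 0 0 0 0;-9.9 -16.2 0 0 0 0;-8.3 -13.7 0 0 0 0;-6.7 -11.1 0 0 0 0;-4.7 -7.7 0 0 0 0;-2.6 -4.3 0 0 0 0;-1 -1.7 0 0 0 0'
python3 -m inch '0 0 0 0 0 0;0 0 0 0 0 -0.2;0 0 0 0 0 -0.5;0 0 0 0 0 -0.7;0 0 0 0 0 -0.7;0 0 0 0 0 -0.6;0 0 0 0 0 -0.4;0 0 0 0 0 -0.2;0 0 0 0 0 -0.1;0 0 0 0 0 0'
python3 - <<'E'
from h import *
plan([372.6,270,229],96.5)
w=cap("wrist","w9");s=cap("scene","s9")
cv2.imwrite("pics/s9c.png",cv2.resize(s["image"][130:330,340:560,::-1],(660,600),interpolation=cv2.INTER_CUBIC))
E
```

```text
time_s: 56.85
eef_pos: [493.6, -120.8, 228.6]
ee_rot: [-0.0, 0.993, -0.122, 0.0]
force: [-0.3, 0.5, -5.8]
grip_width: 0.147
grip_force: 97.5
time_s: 57.68
eef_pos: [414.4, 133.7, 228.7]
ee_rot: [-0.0, 0.993, -0.122, 0.0]
force: [0.5, -0.5, -7.2]
grip_width: 0.148
grip_force: 97.6
time_s: 58.52
eef_pos: [372.4, 270.1, 228.6]
ee_rot: [-0.0, 0.993, -0.122, -0.0]
force: [0.1, -0.3, -6.8]
grip_width: 0.149
grip_force: 97.7
time_s: 59.35
eef_pos: [373.1, 269.4, 228.6]
ee_rot: [0.0, 0.998, 0.056, 0.0]
force: [1.2, -0.1, -6.8]
grip_width: 0.152
grip_force: 97.7
t 59.35 p [373.1 269.4 228.6] shift(cur axes) [-0.4 -0.7 -0.4] shift(new axes) [-0.4 -0.7 -0.4] turn6 [ 0.   -0.   -0.02] j6 1.83
```

Run:
```python
from h import *
w=cap("wrist");g=cv2.cvtColor(w["image"],cv2.COLOR_RGB2GRAY).astype(int)
d=np.array([.9935,.1135,0]);seat=np.array([467,280.8,185])
for k in(-42,-20,10,40,70,100,130):
    P=seat+k*d+([0,0,16] if k==-42 else 0)
    u,v=proj(w,P)[0]; e=np.abs(proj(w,P+4*np.array([-d[1],d[0],0]))[0]-[u,v])[0]
    if 0<=v<420: print(k,(round(u,1),round(v,1)),"half",e.round(1),g[int(round(v)),int(u)-24:int(u)+25].tolist())
```

```text
-42 (np.float64(275.7), np.float64(149.4)) half 8.0 [167, 168, 169, 162, 126, 125, 125, 125, 125, 125, 126, 126, 126, 132, 132, 123, 86, 104, 115, 124, 132, 142, 154, 164, 160, 148, 138, 132, 124, 114, 102, 113, 167, 169, 169, 168, 169, 169, 168, 169, 168, 167, 168, 167, 168, 168, 167, 169, 167]
-20 (np.float64(275.7), np.float64(104.1)) half 7.5 [63, 156, 167, 167, 167, 165, 124, 126, 125, 124, 124, 125, 124, 125, 128, 141, 108, 93, 108, 120, 128, 137, 149, 163, 162, 151, 138, 130, 123, 112, 102, 123, 166, 167, 166, 167, 166, 167, 166, 166, 167, 167, 166, 167, 166, 167, 167, 166, 167]
10 (np.float64(275.5), np.float64(43.9)) half 7.8 [122, 96, 82, 85, 82, 82, 82, 81, 82, 120, 123, 122, 121, 120, 122, 122, 78, 96, 108, 120, 127, 139, 150, 163, 162, 151, 136, 128, 121, 110, 95, 97, 118, 115, 114, 115, 116, 116, 117, 117, 119, 119, 119, 119, 120, 120, 120, 120, 120]
```

View pics/w9.png

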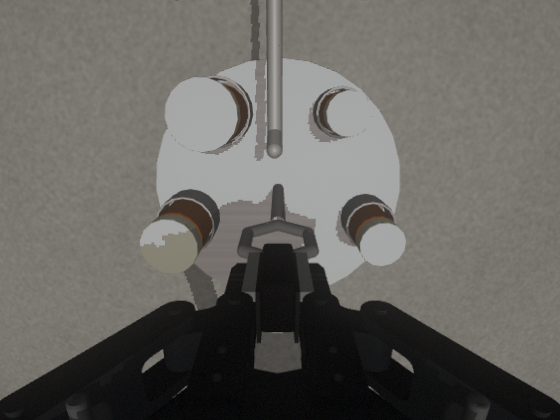

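The wrist view shows all four bottles visible in their cups. The ring is centred at about (279,235) and the hook tip at (274,150), so the bar is about 2 mm to the left. I'll shift by that much and advance.

```bash
python3 -m inch '2 -0.4 0 0 0 0;4 -0.6 0 0 0 0;6 -0.6 0 0 0 0;7 -0.2 0 0 0 0;7 0 0 0 0 0;7 0 0 0 0 0;6 0 0 0 0 0;4 0 0 0 0 0;2 0 0 0 0 0;0 0 0 0 0 0'
python3 -m inch '2 0 0 0 0 0;4 0 0 0 0 0;7 0 0 0 0 0;9 0 0 0 0 0;9 0 0 0 0 0;9 0 0 0 0 0;8 0 0 0 0 0;4 0 0 0 0 0;2 0 0 0 0 0;0 0 0 0 0 0'
```

```text
time_s: 60.33
eef_pos: [417.8, 276.4, 228.4]
ee_rot: [0.0, 0.998, 0.056, -0.0]
force: [-0.4, 0.0, -7.6]
grip_width: 0.151
grip_force: 97.7
time_s: 61.17
eef_pos: [471.4, 282.4, 228.3]
ee_rot: [0.0, 0.998, 0.056, -0.0]
force: [-0.4, -0.3, -6.7]
grip_width: 0.146
grip_force: 97.7
```

```bash
python3 -m inch '0 0 2 0 0 0;0 0 4 0 0 0;0 0 5 0 0 0;0 0 4 0 0 0;0 0 3 0 0 0;0 0 2 0 0 0;0 0 1 0 0 0;0 0 0.5 0 0 0;0 0 0 0 0 0;0 0 0 0 0 0'
python3 -m inch '0 0 0.5 0 0 0;0 0 0.5 0 0 0;0 0 0.5 0 0 0;0 0 0.5 0 0 0;0 0 0.5 0 0 0;0 0 0 0 0 0;0 0 0 0 0 0;0 0 0 0 0 0;0 0 0 0 0 0;0 0 0 0 0 0'
```

```text
time_s: 62.0
eef_pos: [471.2, 282.5, 207.2]
ee_rot: [-0.0, 0.998, 0.056, 0.0]
force: [0.3, -0.1, -6.9]
grip_width: 0.152
grip_force: 97.7
time_s: 62.83
eef_pos: [471.1, 282.5, 204.6]
ee_rot: [-0.0, 0.998, 0.056, 0.0]
force: [-0.4, -0.5, -6.7]
grip_width: 0.15
grip_force: 97.7
```

```bash
python3 -m inch '0 0 0.5 0 0 0;0 0 0.5 0 0 0;0 0 0.5 0 0 0;0 0 0.5 0 0 0;0 0 0 0 0 0;0 0 0 0 0 0;0 0 0 0 0 0;0 0 0 0 0 0;0 0 0 0 0 0;0 0 0 0 0 0'
python3 -m inch '0 0 0.4 0 0 0;0 0 0.3 0 0 0;0 0 0.3 0 0 0;0 0 0 0 0 0;0 0 0 0 0 0;0 0 0 0 0 0;0 0 0 0 0 0;0 0 0 0 0 0;0 0 0 0 0 0;0 0 0 0 0 0'
```

```text
time_s: 63.67
eef_pos: [471.2, 282.4, 202.6]
ee_rot: [0.0, 0.998, 0.056, 0.0]
force: [-0.2, -0.7, -5.2]
grip_width: 0.147
grip_force: 98.0
time_s: 64.5
eef_pos: [471.4, 282.5, 202.1]
ee_rot: [-0.0, 0.998, 0.056, 0.001]
force: [-2.6, -1.0, 6.0]
grip_width: 0.147
grip_force: 99.6
```

```bash
python3 -m inch '0 0 -0.3 0 0 0;0 0 -0.1 0 0 0;0 0 0 0 0 0;0 0 0 0 0 0;0 0 0 0 0 0;0 0 0 0 0 0;0 0 0 0 0 0;0 0 0 0 0 0;0 0 0 0 0 0;0 0 0 0 0 0' - 40
python3 -m inch '0 0 0 0 0 0;0 0 0 0 0 0;0 0 0 0 0 0;0 0 0 0 0 0;0 0 0 0 0 0;0 0 0 0 0 0;0 0 0 0 0 0;0 0 0 0 0 0;0 0 0 0 0 0;0 0 0 0 0 0' 0 20
python3 -m inch '0 0 0 0 0 0;0 0 0 0 0 0;0 0 0 0 0 0;0 0 0 0 0 0;0 0 0 0 0 0;0 0 0 0 0 0;0 0 0 0 0 0;0 0 0 0 0 0;0 0 0 0 0 0;0 0 0 0 0 0' 0.3 
python3 -m inch '0 0 0 0 0 0;0 0 0 0 0 0;0 0 0 0 0 0;0 0 0 0 0 0;0 0 0 0 0 0;0 0 0 0 0 0;0 0 0 0 0 0;0 0 0 0 0 0;0 0 0 0 0 0;0 0 0 0 0 0' 0.6
```

```text
time_s: 65.33
eef_pos: [471.3, 282.5, 202.1]
ee_rot: [-0.0, 0.998, 0.056, 0.0]
force: [-0.1, -1.5, 4.7]
grip_width: 0.148
grip_force: 99.5
time_s: 66.17
eef_pos: [471.3, 282.5, 202.1]
ee_rot: [-0.0, 0.998, 0.056, 0.0]
force: [-1.7, -2.7, 5.8]
grip_width: 0.149
grip_force: 99.5
time_s: 67.0
eef_pos: [471.1, 282.5, 201.9]
ee_rot: [-0.0, 0.998, 0.056, 0.0]
force: [-0.9, 0.3, -0.8]
grip_width: 0.301
grip_force: 0.0
time_s: 67.83
eef_pos: [471.1, 282.4, 201.9]
ee_rot: [0.0, 0.998, 0.056, -0.0]
force: [0.0, -0.3, 0.4]
grip_width: 0.601
grip_force: 0.0
```

Released, and the wrist force is zero. I'll retreat straight up, let the swing settle, and verify numerically, because the picture budget is used up.

```bash
python3 -m inch '0 0 -3 0 0 0;0 0 -8 0 0 0;0 0 -12 0 0 0;0 0 -15 0 0 0;0 0 -20 0 0 0;0 0 -20 0 0 0;0 0 -15 0 0 0;0 0 -7 0 0 0;0 0 0 0 0 0;0 0 0 0 0 0'
python3 -m inch '0 0 0 0 0 0;0 0 0 0 0 0;0 0 0 0 0 0;0 0 0 0 0 0;0 0 0 0 0 0;0 0 0 0 0 0;0 0 0 0 0 0;0 0 0 0 0 0;0 0 0 0 0 0;0 0 0 0 0 0' >/dev/null
python3 - <<'E'
from h import *
a=cap("wrist")
def tab(w):
    im=w["image"].astype(int);m=(im.max(2)<70);m[290:]=0;m[:,:230]=0;m[:,330:]=0
    for ce,A,cn in blobs(m,300,9000): print("dark",ce.round(1),A,"min",cn.min(0),"max",cn.max(0))
tab(a);print("exp tab top/bot",proj(a,[471,282.4,236]),proj(a,[471,282.4,196]))
# white caps
g=a["image"].min(2)
for ce,A,cn in blobs(g>150,500,9000): print("white",ce.round(1),A)
th=np.radians(6.5)+A5
for i,z in enumerate((76,72,68,64,60)):
    print(i+1,"exp cap",proj(a,[471+84*np.cos(th[i]),282.4+84*np.sin(th[i]),40+6+z])[0].round(1))
E
python3 -m inch '0 0 0 0 0 0;0 0 0 0 0 0;0 0 0 0 0 0;0 0 0 0 0 0;0 0 0 0 0 0;0 0 0 0 0 0;0 0 0 0 0 0;0 0 0 0 0 0;0 0 0 0 0 0;0 0 0 0 0 0'
python3 - <<'E'
from h import *
a=cap("wrist");im=a["image"].astype(int);m=(im.max(2)<70);m[290:]=0;m[:,:230]=0;m[:,330:]=0
for ce,A,cn in blobs(m,300,9000): print("dark",ce.round(1),A)
for ce,A,cn in blobs(a["image"].min(2)>150,500,9000): print("white",ce.round(1),A)
E
```

```text
time_s: 68.67
eef_pos: [471.0, 282.4, 301.6]
ee_rot: [0.0, 0.998, 0.056, -0.0]
force: [-0.0, 0.2, -1.2]
grip_width: 0.602
grip_force: 0.0
dark [250.5  35.4] 2881 min [230   0] max [273  74]
dark [307.3  29.6] 2574 min [283   0] max [329  68]
dark [277.8 217.8] 1229 min [263 190] max [300 248]
exp tab top/bot [[277.25286101 223.15112012]] [[277.26921791 205.62088206]]
white [270.  122.3] 516
white [228.2 137.4] 4896
white [200.7 198.9] 762
1 exp cap [223.8 112.4]
2 exp cap [198.5 208.3]
3 exp cap [277.4 258.9]
4 exp cap [354.5 205.8]
5 exp cap [328.1 111.8]
time_s: 70.38
eef_pos: [471.1, 282.5, 301.9]
ee_rot: [-0.0, 0.998, 0.056, -0.0]
force: [0.5, -0.4, 0.7]
grip_width: 0.6
grip_force: 0.0
dark [250.5  35.4] 2885
dark [307.3  29.6] 2582
dark [277.7 217.8] 1226
white [270.  122.3] 516
white [228.2 137.4] 4894
white [200.8 198.9] 765
```

```bash
python3 -c "
from rig import ctrl
print(ctrl.finish_job())"
```

```text
the job is handed in; nothing more can be done
None
```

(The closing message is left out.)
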